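Clamp a rail to a set tension in a sprung fixture

TASK

Stand the piece of T-section guide rail on its foot in the nest of the clamping fixture and slide it slowly home against the end stop, pressing it there for a moment with a steady push of about 10 N and never more than 18 N. Then, with the rail still at the stop, tighten the tension knob until the gauge needle points at the set mark, without taking it more than 10 mm past the mark on the way. Leave the mark as it is set, work the sprung jaw only through the knob, and leave everything else on the bench alone.

Things in the scene. Friction and masses are not known exactly. Their poses are not given: they have to be found in the camera images.
- rail: the workpiece: a piece of zinc-plated guide rail of inverted-T section standing on its foot, 0.2 to 0.33 kg. 90 mm long (its x), foot 30 mm wide (y) and 12 mm high, above it a central web 14 mm thick (y) up to 55 mm above the underside. Origin: centre of the underside, z up. Both ends are alike. Grip the web.
- fixture: clamping fixture fixed to the bench, base plate 150 (x) x 340 mm (y). Origin on the bench under the nest's middle; x away from the robot at yaw 0, y left, z up. Knob on the +y side, gauge on the -y side (housing x -70 to 46, y -173 to -48, 38 mm high).
- nest (a point): middle of the nest's flat floor, 20 mm above the bench, on the fixture's z axis, axes as the fixture's. The floor spans x -70 to +55, y -55 to +55 mm, open at -x. The rail stands on it lengthwise along x between the two jaws (60 mm long, tops 36 mm above the bench), at first 38 to 42 mm apart; y = -2 mm suits its centre line.
- end_stop: the fixed steel stop at the nest's far end: a block 50 mm wide (y), 24 mm high, 12 mm thick. Origin: bottom middle of its face towards the fixture's -x, which the rail's end touches; x = +55, z = 20 mm in the fixture's frame, so a rail that is home has its origin at x = +10 mm. Come up to it at 20 mm/s or slower: a faster knock passes 18 N.
- sprung_jaw: steel block 60 x 22 x 15 mm on the nest's -y side. Origin: bottom middle of its clamping face, 21 mm above the bench, fixture y = -21 mm unloaded. The rail presses it towards -y against a spring: 3 N to start, then 1 N per mm, 18 mm travel. Not to be pushed by the robot itself.
- knob_grip (a point): knob: black disc, 52 mm wide, top 60 mm above the bench, with an upright grip bar 50 mm long (point x), 14 mm thick (y), top 94 mm above the bench. Site on its axis (fixture x 0, y +108), 82 mm above the bench, at the bar; turns with it. Clockwise from above drives the +y jaw inward 5 mm per rad; 0.12 N m free, to 0.22 under load; stays where left.
- gauge_pivot (a point): the needle's vertical pivot on the white dial, fixture x = -45, y = -105 mm, 43 mm above the bench
- needle_tip (a point): tip of the gauge's black needle, 60 mm from the pivot, 43 mm above the bench; x points outward along it. At rest it points 0.9 rad clockwise (from above) of the fixture's +x. It turns counter-clockwise 0.1 rad (6 mm at the tip) per mm of sprung jaw travel: 0.5 rad per rad of knob once the free play is gone.
- mark_tip (a point): set mark: inner point of a small steel dark pointer block (16 x 14 mm) on the dial's rim, on the same 60 mm circle as the needle tip and at its height; x outward, y counter-clockwise. Set differently each time, 0.5 to 1.0 rad round counter-clockwise from the needle's rest. Not to be moved.
- needle (a joint): gauge needle angle in rad: 0 at rest, grows counter-clockwise from above as the sprung jaw is pressed back (0.1 rad per mm)
- round_bar: loose plain round steel bar end, 32 mm diameter, 70 mm high, standing on the bench; bystander
- flat_bar: loose flat bar 100 x 30 x 10 mm lying on the bench; bystander
- bearing: loose ring (bearing) 52 mm outside diameter, 16 mm high; bystander
- wrench: loose open wrench lying on the bench; bystander
- screwdriver: loose screwdriver lying on the bench; bystander
- oil_bottle: loose white plastic bottle, 56 mm diameter, 120 mm tall; bystander
- motor: loose small grey electric motor, about 110 mm long, 90 mm tall; bystander
Not all that is in view belongs to the job. What is meant by the rail is not blue or yellow, and is the smaller of those in its own colour.

How it is judged:
On the way, in this order (a step that is already met when the one before it is completed fails the run):
1. the rail stands flat in the nest, its end against the end stop (within 3 mm) and pressed on it with more than 5 N, the gauge still at rest (x of rail in the frame of fixture between 0.007 and 0.0125 m and y of rail in the frame of fixture between -0.028 and 0.012 m and z of rail in the frame of fixture between 0.017 and 0.023 m and angle between rail's own z axis and vertical below 0.06 rad and angle between the x axis of rail and the x axis of fixture, either way round below 0.09 rad and value of joint needle below 0.1 rad and contact force between rail and end_stop above 5 N), for 0.2 s.
2. the needle tip stands within 6 mm of the set mark with the rail still home (x of rail in the frame of fixture between 0.007 and 0.0125 m and y of rail in the frame of fixture between -0.028 and 0.012 m and z of rail in the frame of fixture between 0.017 and 0.023 m and angle between rail's own z axis and vertical below 0.06 rad and angle between the x axis of rail and the x axis of fixture, either way round below 0.09 rad and horizontal distance between needle_tip and mark_tip below 0.006 m), for 0.2 s.
At the end, for the whole second after the job is handed in: The rail stands on its foot on the nest floor, lengthwise between the jaws, its end within 3 mm of the end stop; the needle tip is within 6 mm of the set mark's point; the robot has let go and all is at rest (all of step 2 and linear speed of rail below 0.01 m/s and contact force between each of the arm, the fingers and rail below 0.1 N); the robot touches nothing.
It fails at once if over-tightened: the needle tip passed the set mark by more than 12 mm (y of needle_tip in the frame of mark_tip above 0.012 m).
It fails at once if the rail was pushed against the end stop with more than 18 N (contact force between rail and end_stop above 18 N).
It fails at once if the set mark was moved by more than 4 mm (distance of mark_tip from where it was at the start of the episode above 0.004 m).
It fails at once if the robot pushed on the sprung jaw itself with more than 5 N (contact force between the fingers and sprung_jaw above 5 N).
It fails at once if a bystander was moved by more than 30 mm (distance of any of round_bar, flat_bar, bearing, wrench, screwdriver, oil_bottle, motor from where it was at the start of the episode above 0.03 m).
It also fails if it takes over 72 s, if anything falls off the work surface, if the arm or the gripper's body presses on something with over 40 N, if the wrist force passes 120 N, or if a joint passes its speed limit or range.

ROBOT

A 7-joint arm with a two-finger parallel gripper is mounted at the origin on the work surface. World frame = base frame: x ahead of the robot, y to its left, z up, the work surface at z = 0. Lengths are in m, angles in rad, forces in N, time in s.
With the tool pointing down it reaches from about 0.4 to 0.85 m from the base axis. Payload 4.5 kg.
Tool frame: the origin (TCP) lies on the mounting face of the last link; the fingertips stand 173 mm ahead of it and the grasp point (between the pads) lies 155 mm ahead of it; z points along the fingers, y is the direction in which the jaws open and shut (so a half turn about z gives the same grasp; the last joint's range is limited). The gripper opens to 85 mm and grips with 20 to 120 N. Pads are 22 mm wide; open, the fingers measure 114 mm over their backs; the gripper's body (76 mm by 85 mm) begins 54 mm behind the grasp point. The pads swing forward as they close: fully open they stand 13 mm farther back than shut.
Start: joints at [1.293, 0.689, -0.195, 1.565, 0.157, 0.902, -0.215], TCP at [0.192, -0.595, 0.405] pointing down, gripper open.
Joint ranges: [-3.01, 3.01], [-0.46, 2.08], [-1.47, 1.51], [0.13, 2.56], [-1, 4.14], [0.04, 2.09], [-2.66, 2.66]. Speed limits (rad/s): [2.57, 2.57, 3.14, 3.14, 3.14, 3.14, 3.14].

INTERFACE

Orientations are given as a unit quaternion [w, x, y, z].
In Python, from rig import telemetry, viewer, ticket gives the robot as it stands. The module is installed in compiled form; this text tells all that it offers.
- The arm moves only by the tool step_arm, never from a script. Its argument "motion" is a list of rows, each an object of numbers: "x", "y", "z": the shift along the tool's x, y, z in cm; "wx", "wy", "wz": the turn, a rotation vector about the tool's x, y, z in rad. In form: [{"x": .., "y": .., "z": .., "wx": .., "wy": .., "wz": ..}, ...]. A call has 1 to 10 rows; each row shifts and turns the pose as measured when the row begins, along the tool's axes as they then stand; what a row does not reach is not made up. A row lasts 1/12 s, in which the tool goes at most 41.7 mm and 7.16 degrees, less where a joint would pass 70% of its speed; a pose out of reach is approached as far as the arm can. A call with a gripper value outside its range is refused whole. "gripper" is the closure, from 0 (fully open) to 1 (shut), set as the call begins (left out, the last holds). The fingers move at their own pace and stop on an object; the grip force is fixed at half the most. Time passes only in rows, so rows that do not move let the fingers close. It gives the time, the measured TCP pose, the force and the opening at its end, in the units of the state.
- telemetry.get_obs(): the state, without advancing time (a new reading comes with each control period).
- viewer.get_image(name): name is "side" or "top" or "wrist"; returns (picture, depth): 400x640x3 uint8, red, green, blue; 400x640 float32, m along the optical axis (not along the pixel's ray), 0 where there is no reading.
- viewer.calibration(name): a dict with "fovy" (degrees; the focal length in pixels is half the picture's height over the tangent of half this angle, whatever the lens; pixels are square), "cx", "cy" (the principal point, pixels), "extrinsics" (4x4, takes a point from camera to world coordinates). Camera axes: x right, y up, looking along -z (the intrinsics and any distortion apply to the point x, -y, -z); pixel columns grow to the right and rows downward; lengths in m; the calibration is good to about 2 mm. A picture is of the moment at which its call begins: read the wrist's pose just before it. calibration takes no time and is no camera call; for the wrist camera it gives the pose at the moment of the call.
- ticket.sign_off(): hands the job in, once; it reports no verdict.
The state is a dict: "clock": time; "q": joint angles; "joint_velocities": joint speeds; "effort": joint torques, N m; "ee_pos": TCP position; "ee_rot": TCP orientation; "ft_force": force on the tool from outside, world axes, zero at the start; "wrist_torque": the same for the moment, N m; "opening": opening from 0.0 (shut) to 1.0 (fully open).
Only numpy, scipy, OpenCV 4.12 (cv2) and the standard library are available. Lean on these libraries where they do the work, as an engineer would, in place of code of your own. Each camera call takes 0.05 s, during which the arm holds its last target. There are 200 camera calls.

## Working session

There is one attempt and no reset: what is moved stays moved. The work goes in short steps, Python scripts to look and compute and a tool call to move; the robot and the scene stay as the last step left them, time stands still between calls to the robot, and variables do not carry over. Pictures are saved under pics/ and viewed, about 8 in all and at most 12, crops included, and the job is handed in when it is done.

Besides the shell and the picture viewer there is one more tool, called after "Request:" in YAML: its name, and indented under it one key for each argument. step_arm: Moves the arm, as the interface text tells. Its arguments: {"type":"object","properties":{"motion":{"type":"array"},"gripper":{"type":"number"}},"required":["motion"]}

```bash
mkdir -p pics && cat > h.py <<'E'
import numpy as np, cv2
from rig import telemetry, viewer, ticket
from scipy.spatial.transform import Rotation as R
def grab(n):
    c=viewer.calibration(n); im,d=viewer.get_image(n); return im,d,c
def cloud(d,c):
    h,w=d.shape; f=h/2/np.tan(np.radians(c["fovy"])/2)
    v,u=np.mgrid[:h,:w]; E=np.array(c["extrinsics"])
    P=np.stack([(u-c["cx"])/f*d,-(v-c["cy"])/f*d,-d],-1)
    return P@E[:3,:3].T+E[:3,3]
def ray(u,v,z,c,h=400):
    f=h/2/np.tan(np.radians(c["fovy"])/2); E=np.array(c["extrinsics"])
    r=E[:3,:3]@np.array([(u-c["cx"])/f,-(v-c["cy"])/f,-1]); return E[:3,3]+r*(z-E[2,3])/r[2]
E
python3 - <<'E'
from h import *
for n in("top","side"):
    im,d,c=grab(n); np.savez(f"{n}.npz",im=im,d=d); print(n,{k:(np.round(v,3).tolist()) for k,v in c.items()})
    cv2.imwrite(f"pics/{n}1.png",im[...,::-1])
o=telemetry.get_obs(); print(o)
E
```

```text
top {'fovy': 55.653, 'cx': 321.798, 'cy': 197.536, 'extrinsics': [[-0.024, 0.992, -0.126, 0.38], [-0.999, -0.028, -0.036, -0.032], [-0.039, 0.125, 0.991, 0.978], [0.0, 0.0, 0.0, 1.0]]}
side {'fovy': 44.406, 'cx': 324.949, 'cy': 196.268, 'extrinsics': [[-0.999, 0.036, -0.039, 0.431], [-0.051, -0.512, 0.858, 1.041], [0.011, 0.859, 0.513, 0.741], [0.0, 0.0, 0.0, 1.0]]}
{'clock': 0.1, 'q': array([ 1.29278465,  0.68987927, -0.19454216,  1.56621389,  0.15729745,
        0.90250621, -0.21512442]), 'joint_velocities': array([-0.00127566, -0.00076516,  0.00100524, -0.00298726, -0.00232768,
       -0.00134933, -0.00051132]), 'effort': array([-3.16170757e-03, -5.40592968e+01, -1.27117842e+00, -1.58984077e+01,
        9.40987549e-03,  4.45333440e-03,  7.41493608e-06]), 'ee_pos': array([ 0.1916383 , -0.59459171,  0.40398455]), 'ee_rot': array([-7.87969804e-04,  9.87865980e-01,  1.55306645e-01, -1.76578432e-04]), 'ft_force': array([ 0.49841346, -0.79746312, -0.02079063]), 'wrist_torque': array([0.03156606, 0.02660893, 0.06268161]), 'opening': 0.9970999371141799}
```

View pics/top1.png

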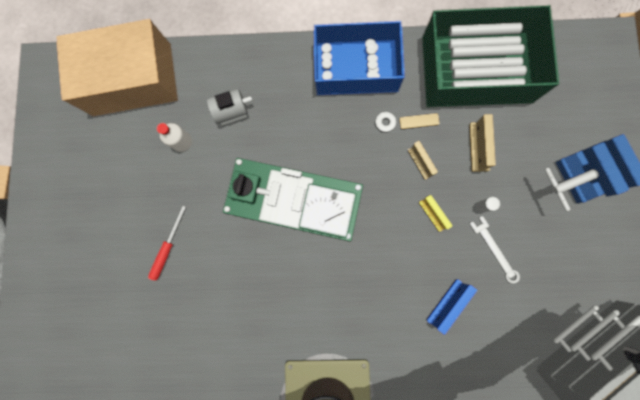

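View pics/side1.png

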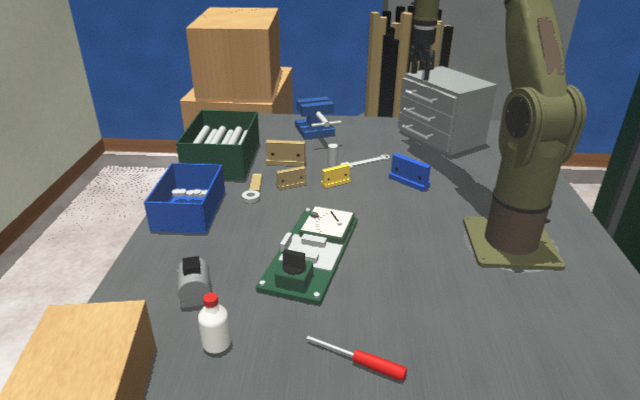

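The candidates in the top view are blue (452,306), yellow (436,213), large tan (482,145) and small tan (422,160). The rail is neither blue nor yellow and is the smaller of its colour, so (422,160) fits. I'll confirm it in an enlarged crop and measure.

```bash
python3 - <<'E'
from h import *
z=np.load("top.npz"); im,d=z["im"],z["d"]; c=viewer.calibration("top"); P=cloud(d,c)
a=cv2.resize(im[100:240,390:510],None,fx=4,fy=4,interpolation=cv2.INTER_CUBIC)
b=cv2.resize(im[150:245,215:370],None,fx=4,fy=4,interpolation=cv2.INTER_CUBIC)
cv={0:a,1:b}; H=560; o=np.zeros((H,800,3),np.uint8)
a=cv2.resize(a,(300,350)); b=cv2.resize(b,(500,306)); o=np.zeros((350,800,3),np.uint8); o[:350,:300]=a; o[:306,300:]=b
cv2.imwrite("pics/crop1.png",o[...,::-1])
def box(n,m):
    q=P[m]; r=cv2.minAreaRect((q[:,:2]*1000).astype(np.float32)); print(n,len(q),"ctr",np.round(r[0],1),"size",np.round(r[1],1),"ang",round(r[2],1),"z",np.round(np.percentile(q[:,2],[2,50,98]),3))
def reg(u0,v0,u1,v1):
    m=np.zeros(d.shape,bool); m[v0:v1,u0:u1]=1; return m&(d>0)
Z=P[...,2]
for n,r in (("small",(403,138,443,183)),("large",(465,112,500,175)),("yellow",(415,193,457,234))):
    box(n+" all",reg(*r)&(Z>.006)); box(n+" web",reg(*r)&(Z>.035))
hsv=cv2.cvtColor(im,cv2.COLOR_RGB2HSV)
f=reg(215,150,370,245)
box("fixture",f&(Z>.01)&(Z<.06)); box("bar",f&(Z>.078)); box("gauge",f&(Z>.032)&(Z<.05))
for u,v in((240,162),(360,187),(226,209),(349,237),(291,173),(299,194),(273,190),(321,205),(280,225),(334,196),(243,186),(422,160)): print(u,v,P[v,u].round(3),hsv[v,u])
E
```

```text
small all 517 ctr [ 589.8 -255.6] size [89.8 31.1] ang 27.4 z [0.008 0.04  0.057]
small web 286 ctr [ 590.2 -256.2] size [89.7 15.9] ang 27.5 z [0.037 0.053 0.057]
large all 1215 ctr [ 624.1 -400.7] size [128.1  42.6] ang 2.6 z [0.01  0.056 0.079]
large web 773 ctr [ 624.3 -404.9] size [ 21.7 128.4] ang 88.7 z [0.037 0.074 0.079]
yellow all 510 ctr [ 453.4 -276.6] size [90.5 25.9] ang 29.3 z [0.008 0.044 0.057]
yellow web 289 ctr [ 455.1 -279.4] size [89.5 16.2] ang 31.7 z [0.037 0.053 0.057]
fixture 7317 ctr [503.2  79.9] size [340.3 150.2] ang 76.0 z [0.013 0.021 0.053]
bar 150 ctr [532.3 198.2] size [14.7 49.3] ang 75.3 z [0.08  0.092 0.096]
gauge 2981 ctr [503.6  75.7] size [321.9 129.4] ang 67.6 z [0.033 0.038 0.049]
240 162 [0.601 0.213 0.02 ] [ 39   9 210]
360 187 [ 0.38  -0.032  0.978] [ 72  13 204]
226 209 [0.479 0.249 0.022] [ 36   6 229]
349 237 [ 0.4   -0.064  0.015] [ 74  14 205]
291 173 [0.563 0.078 0.042] [ 36   5 236]
299 194 [0.511 0.06  0.031] [ 36   5 239]
273 190 [0.522 0.125 0.035] [ 30   5 235]
321 205 [0.481 0.004 0.036] [  0   0 241]
280 225 [0.435 0.111 0.015] [ 67  41 137]
334 196 [ 0.501 -0.029  0.051] [ 45   7 148]
243 186 [0.53  0.193 0.068] [165  18  28]
422 160 [ 0.585 -0.25   0.046] [ 20  96 104]
```

View pics/crop1.png

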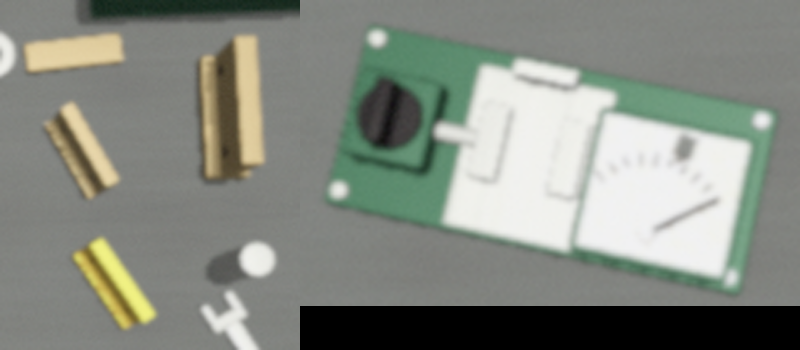

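The crop confirms it. The small tan T-section at top-view pixel (422,160) measures 90×31 mm with its web top at about 55 mm, and the large tan one is 128 mm long. The fixture's knob is at (243,186), the needle tip near (345,212), and the mark near (334,196). I'm setting out towards the rail.

Request:
step_arm:
  motion:
    - {"x": 3.7,"y": -1.5}
    - {"x": 3.7,"y": -1.5}
    - {"x": 3.7,"y": -1.5}
    - {"x": 3.7,"y": -1.5}
    - {"x": 3.7,"y": -1.5}
    - {"x": 3.7,"y": -1.5}
    - {"x": 3.7,"y": -1.5}
    - {"x": 3.7,"y": -1.5}
    - {"x": 3.7,"y": -1.5}
    - {"x": 3.7,"y": -1.5}
  gripper: 0.3

```text
$.motion[0]: bad value
```

```bash
cat >> h.py <<'E'
def to(x,y,z,yaw):
    """tool-frame shift (cm) and wz to reach x,y,z with tool-x at yaw (deg, mod 180)"""
    o=telemetry.get_obs(); q=o["ee_rot"]; r=R.from_quat([q[1],q[2],q[3],q[0]]); p=o["ee_pos"]
    M=r.as_matrix(); y0=np.degrees(np.arctan2(M[1,0],M[0,0])); dy=(yaw-y0+90)%180-90
    print("t",round(o["clock"],2),"p",p.round(4),"yaw",round(y0,2),"tilt z",M[:,2].round(4),"q7",o["q"][6].round(2),"F",o["ft_force"].round(2),"open",round(o["opening"],3))
    # fix orientation as full rotvec
    T=np.array([[np.cos(np.radians(y0+dy)),np.sin(np.radians(y0+dy)),0],[np.sin(np.radians(y0+dy)),-np.cos(np.radians(y0+dy)),0],[0,0,-1]]).T
    T=np.column_stack([[np.cos(np.radians(y0+dy)),np.sin(np.radians(y0+dy)),0],[np.sin(np.radians(y0+dy)),-np.cos(np.radians(y0+dy)),0],[0,0,-1]])
    print("shift cm",(M.T@(np.array([x,y,z])-p)*100).round(2),"rotvec",R.from_matrix(M.T@T).as_rotvec().round(3))
E
python3 -c "
from h import *
to(.590,-.256,.33,27.4)"
```

```text
t 0.1 p [ 0.1916 -0.5946  0.404 ] yaw 17.87 tilt z [-6.0e-04  1.5e-03 -1.0e+00] q7 -0.22 F [ 0.5  -0.8  -0.02] open 0.997
shift cm [ 48.3  -19.99   7.43] rotvec [-0.002 -0.    -0.166]
```

Request:
step_arm:
  motion:
    - {"x": 3.7,"y": -1.5,"z": 0,"wx": 0,"wy": 0,"wz": 0}
    - {"x": 3.7,"y": -1.5,"z": 0,"wx": 0,"wy": 0,"wz": 0}
    - {"x": 3.7,"y": -1.5,"z": 0,"wx": 0,"wy": 0,"wz": 0}
    - {"x": 3.7,"y": -1.5,"z": 0,"wx": 0,"wy": 0,"wz": 0}
    - {"x": 3.7,"y": -1.5,"z": 0,"wx": 0,"wy": 0,"wz": 0}
    - {"x": 3.7,"y": -1.5,"z": 0,"wx": 0,"wy": 0,"wz": 0}
    - {"x": 3.7,"y": -1.5,"z": 0,"wx": 0,"wy": 0,"wz": 0}
    - {"x": 3.7,"y": -1.5,"z": 0,"wx": 0,"wy": 0,"wz": 0}
    - {"x": 3.7,"y": -1.5,"z": 0,"wx": 0,"wy": 0,"wz": 0}
    - {"x": 3.7,"y": -1.5,"z": 0,"wx": 0,"wy": 0,"wz": 0}
  gripper: 0.3

```text
clock: 0.93
ee_pos: [0.4997, -0.3401, 0.396]
ee_rot: [-0.001, 0.99, 0.142, -0.008]
ft_force: [0.2, -0.4, 0.0]
opening: 0.702
```

```bash
python3 -c "
from h import *
to(.590,-.256,.33,27.4)"
```

```text
t 0.93 p [ 0.4997 -0.3401  0.396 ] yaw 16.32 tilt z [-1.540e-02  6.000e-04 -9.999e-01] q7 -0.88 F [ 0.16 -0.37  0.01] open 0.702
shift cm [11.12 -5.5   6.47] rotvec [-0.006  0.014 -0.193]
```

Request:
step_arm:
  motion:
    - {"x": 3,"y": -1.5,"z": 1.5,"wx": 0,"wy": 0.01,"wz": -0.05}
    - {"x": 3,"y": -1.4,"z": 1.5,"wx": 0,"wy": 0,"wz": -0.05}
    - {"x": 2.7,"y": -1.6,"z": 1.5,"wx": 0,"wy": 0,"wz": -0.05}
    - {"x": 2,"y": -1.4,"z": 1.5,"wx": 0,"wy": 0,"wz": -0.04}
    - {"x": 0,"y": 0,"z": 0,"wx": 0,"wy": 0,"wz": 0}

```text
clock: 1.35
ee_pos: [0.5901, -0.232, 0.3328]
ee_rot: [-0.005, 0.969, 0.247, 0.002]
ft_force: [0.0, 1.2, -0.3]
opening: 0.698
```

```bash
python3 - <<'E'
from h import *
to(.590,-.256,.24,27.4)
im,d,c=grab("wrist"); P=cloud(d,c); Z=P[...,2]; 
cv2.imwrite("pics/w1.png",im[...,::-1])
hit=(d>0)&(np.hypot(P[...,0]-.59,P[...,1]+.256)<.065)
for lo,hi in((.006,.06),(.035,.06),(.05,.058)):
    q=P[hit&(Z>lo)&(Z<hi)]
    if len(q)>20:
        r=cv2.minAreaRect((q[:,:2]*1000).astype(np.float32)); print(lo,len(q),r,np.median(q[:,2]))
E
```

```text
t 1.35 p [ 0.5901 -0.232   0.3328] yaw 28.59 tilt z [ 0.0025  0.0102 -0.9999] q7 -0.92 F [ 0.05  1.24 -0.28] open 0.698
shift cm [-1.23  2.18  9.25] rotvec [-0.008 -0.007  0.021]
0.006 2533 ((591.4144287109375, -258.2276306152344), (89.75320434570312, 30.036518096923828), 27.033971786499023) 0.05551343564469827
0.035 1547 ((591.4251098632812, -258.2255554199219), (89.72530364990234, 14.268550872802734), 26.99578094482422) 0.05643859773841353
0.05 1381 ((591.3516235351562, -258.26300048828125), (89.5602798461914, 14.268550872802734), 26.99578094482422) 0.056518843760189785
```

Request:
step_arm:
  motion:
    - {"x": -0.6,"y": 1.2,"z": 1,"wx": -0.008,"wy": -0.007,"wz": 0.028}
    - {"x": -0.5,"y": 1.1,"z": 2,"wx": 0,"wy": 0,"wz": 0}
    - {"x": 0,"y": 0.1,"z": 2,"wx": 0,"wy": 0,"wz": 0}
    - {"x": 0,"y": 0,"z": 2,"wx": 0,"wy": 0,"wz": 0}
    - {"x": 0,"y": 0,"z": 1,"wx": 0,"wy": 0,"wz": 0}
    - {"x": 0,"y": 0,"z": 0,"wx": 0,"wy": 0,"wz": 0}

```text
clock: 1.9
ee_pos: [0.5867, -0.2755, 0.2505]
ee_rot: [0.008, 0.975, 0.222, -0.003]
ft_force: [-0.6, 0.0, 0.4]
opening: 0.697
```

```bash
python3 -c "
from h import *
to(.5914,-.2582,.195,27.0)"
```

```text
t 1.9 p [ 0.5867 -0.2755  0.2505] yaw 25.61 tilt z [-0.0015 -0.0166 -0.9999] q7 -0.93 F [-0.65  0.01  0.38] open 0.697
shift cm [ 1.22 -1.44  5.52] rotvec [ 0.014  0.009 -0.024]
```

Request:
step_arm:
  motion:
    - {"x": 0,"y": 0,"z": 0,"wx": 0,"wy": 0,"wz": 0}
    - {"x": 0,"y": 0,"z": 0,"wx": 0,"wy": 0,"wz": 0}

```text
clock: 2.07
ee_pos: [0.5854, -0.2788, 0.2506]
ee_rot: [0.009, 0.976, 0.219, -0.004]
ft_force: [-0.1, 0.3, 0.9]
opening: 0.697
```

```bash
python3 -c "
from h import *
to(.5914,-.2582,.195,27.0); print(telemetry.get_obs()['joint_velocities'].round(3))"
```

```text
t 2.07 p [ 0.5854 -0.2788  0.2506] yaw 25.31 tilt z [-0.0031 -0.0189 -0.9998] q7 -0.93 F [-0.09  0.27  0.87] open 0.697
shift cm [ 1.49 -1.69  5.51] rotvec [ 0.016  0.011 -0.029]
[ 0.014 -0.011  0.008 -0.01   0.003  0.006 -0.005]
```

Request:
step_arm:
  motion:
    - {"x": 0.4,"y": -0.5,"z": 0,"wx": 0.016,"wy": 0.011,"wz": -0.029}
    - {"x": 0.4,"y": -0.5,"z": 0,"wx": 0,"wy": 0,"wz": 0}
    - {"x": 0.3,"y": -0.4,"z": 0,"wx": 0,"wy": 0,"wz": 0}
    - {"x": 0,"y": 0,"z": 0,"wx": 0,"wy": 0,"wz": 0}
    - {"x": 0,"y": 0,"z": 0,"wx": 0,"wy": 0,"wz": 0}
    - {"x": 0,"y": 0,"z": 0,"wx": 0,"wy": 0,"wz": 0}

```text
clock: 2.57
ee_pos: [0.591, -0.2594, 0.2553]
ee_rot: [0.001, 0.972, 0.235, 0.004]
ft_force: [-0.2, -0.3, -0.2]
opening: 0.7
```

```bash
python3 -c "
from h import *
to(.5914,-.2582,.195,27.0); print(telemetry.get_obs()['joint_velocities'].round(3))"
```

```text
t 2.57 p [ 0.591  -0.2594  0.2553] yaw 27.19 tilt z [ 7.8e-03  4.0e-04 -1.0e+00] q7 -0.92 F [-0.2  -0.35 -0.2 ] open 0.7
shift cm [ 0.04 -0.11  6.03] rotvec [ 0.003 -0.007  0.003]
[-0.006 -0.009 -0.    -0.001  0.001 -0.     0.   ]
```

Request:
step_arm:
  motion:
    - {"x": 0,"y": -0.1,"z": 1,"wx": 0,"wy": -0.006,"wz": 0}
    - {"x": 0,"y": 0,"z": 1.5,"wx": 0,"wy": 0,"wz": 0}
    - {"x": 0,"y": 0,"z": 1.5,"wx": 0,"wy": 0,"wz": 0}
    - {"x": 0,"y": 0,"z": 1,"wx": 0,"wy": 0,"wz": 0}
    - {"x": 0,"y": 0,"z": 0.5,"wx": 0,"wy": 0,"wz": 0}
    - {"x": 0,"y": 0,"z": 0,"wx": 0,"wy": 0,"wz": 0}
    - {"x": 0,"y": 0,"z": 0,"wx": 0,"wy": 0,"wz": 0}

```text
clock: 3.15
ee_pos: [0.591, -0.2583, 0.1961]
ee_rot: [0.002, 0.972, 0.235, 0.0]
ft_force: [0.7, 0.1, 1.5]
opening: 0.699
```

```bash
python3 -c "
from h import *
to(.5914,-.2582,.195,27.0)"
```

```text
t 3.15 p [ 0.591  -0.2583  0.1961] yaw 27.22 tilt z [ 0.0018 -0.004  -1.    ] q7 -0.94 F [0.65 0.09 1.46] open 0.699
shift cm [0.03 0.01 0.11] rotvec [0.004 0.    0.004]
```

Request:
step_arm:
  motion:
    - {"x": 0,"y": 0,"z": 0,"wx": 0,"wy": 0,"wz": 0}
    - {"x": 0,"y": 0,"z": 0,"wx": 0,"wy": 0,"wz": 0}
    - {"x": 0,"y": 0,"z": 0,"wx": 0,"wy": 0,"wz": 0}
    - {"x": 0,"y": 0,"z": 0,"wx": 0,"wy": 0,"wz": 0}
    - {"x": 0,"y": 0,"z": 0,"wx": 0,"wy": 0,"wz": 0}
    - {"x": 0,"y": 0,"z": 0,"wx": 0,"wy": 0,"wz": 0}
    - {"x": 0,"y": 0,"z": 0,"wx": 0,"wy": 0,"wz": 0}
    - {"x": 0,"y": 0,"z": 0,"wx": 0,"wy": 0,"wz": 0}
  gripper: 1

```text
clock: 3.82
ee_pos: [0.5911, -0.2584, 0.1977]
ee_rot: [0.002, 0.972, 0.235, 0.001]
ft_force: [-0.1, -0.3, -2.9]
opening: 0.153
```

Request:
step_arm:
  motion:
    - {"x": 0,"y": 0,"z": -1,"wx": 0,"wy": 0,"wz": 0}
    - {"x": 0,"y": 0,"z": -2.5,"wx": 0,"wy": 0,"wz": 0}
    - {"x": 0,"y": 0,"z": -3,"wx": 0,"wy": 0,"wz": 0}
    - {"x": 0,"y": 0,"z": -3,"wx": 0,"wy": 0,"wz": 0}
    - {"x": 0,"y": 0,"z": -1.5,"wx": 0,"wy": 0,"wz": 0}
    - {"x": 0,"y": 0,"z": 0,"wx": 0,"wy": 0,"wz": 0}

```text
clock: 4.32
ee_pos: [0.5896, -0.2576, 0.3123]
ee_rot: [0.001, 0.972, 0.235, -0.002]
ft_force: [0.8, 0.5, -3.5]
opening: 0.154
```

```bash
python3 -c "
from h import *
to(.487,.098,.30,-14.3)"
```

```text
t 4.32 p [ 0.5896 -0.2576  0.3123] yaw 27.22 tilt z [-0.003  -0.0025 -1.    ] q7 -0.91 F [ 0.75  0.53 -3.45] open 0.154
shift cm [  7.14 -36.32   1.17] rotvec [0.002 0.003 0.725]
```

Request:
step_arm:
  motion:
    - {"x": 0.5,"y": -2,"z": 0,"wx": 0,"wy": 0,"wz": 0}
    - {"x": 0.7,"y": -3.5,"z": 0,"wx": 0,"wy": 0,"wz": 0}
    - {"x": 0.7,"y": -3.7,"z": 0,"wx": 0,"wy": 0,"wz": 0}
    - {"x": 0.7,"y": -3.7,"z": 0,"wx": 0,"wy": 0,"wz": 0}
    - {"x": 0.7,"y": -3.7,"z": 0,"wx": 0,"wy": 0,"wz": 0}
    - {"x": 0.7,"y": -3.7,"z": 0,"wx": 0,"wy": 0,"wz": 0}
    - {"x": 0.7,"y": -3.5,"z": 0,"wx": 0,"wy": 0,"wz": 0}
    - {"x": 0.7,"y": -3,"z": 0,"wx": 0,"wy": 0,"wz": 0}
    - {"x": 0.5,"y": -2,"z": 0,"wx": 0,"wy": 0,"wz": 0}
    - {"x": 0,"y": 0,"z": 0,"wx": 0,"wy": 0,"wz": 0}

```text
clock: 5.15
ee_pos: [0.5062, 0.033, 0.3072]
ee_rot: [0.004, 0.973, 0.231, -0.002]
ft_force: [-0.2, 0.8, -3.8]
opening: 0.157
```

Request:
step_arm:
  motion:
    - {"x": 0,"y": 0,"z": 0,"wx": 0,"wy": 0,"wz": 0.08}
    - {"x": 0,"y": 0,"z": 0,"wx": 0,"wy": 0,"wz": 0.12}
    - {"x": 0,"y": 0,"z": 0,"wx": 0,"wy": 0,"wz": 0.12}
    - {"x": 0,"y": 0,"z": 0,"wx": 0,"wy": 0,"wz": 0.12}
    - {"x": 0,"y": 0,"z": 0,"wx": 0,"wy": 0,"wz": 0.12}
    - {"x": 0,"y": 0,"z": 0,"wx": 0,"wy": 0,"wz": 0.08}
    - {"x": 0,"y": 0,"z": 0,"wx": 0,"wy": 0,"wz": 0.04}
    - {"x": 0,"y": 0,"z": 0,"wx": 0,"wy": 0,"wz": 0}
    - {"x": 0,"y": 0,"z": 0,"wx": 0,"wy": 0,"wz": 0}

```text
clock: 5.9
ee_pos: [0.5045, 0.0345, 0.3039]
ee_rot: [0.005, 0.993, -0.119, -0.003]
ft_force: [-0.5, -1.4, -3.1]
opening: 0.154
```

```bash
python3 - <<'E'
from h import *
to(.487,.098,.30,-14.3)
im,d,c=grab("wrist"); np.savez("w2.npz",im=im,d=d,E=c["extrinsics"]); cv2.imwrite("pics/w2.png",im[...,::-1])
E
```

```text
t 5.9 p [0.5045 0.0345 0.3039] yaw -13.67 tilt z [-0.0069 -0.0088 -0.9999] q7 -1.82 F [-0.48 -1.35 -3.07] open 0.154
shift cm [-3.2  -5.76  0.34] rotvec [0.01  0.005 0.011]
```

View pics/w2.png

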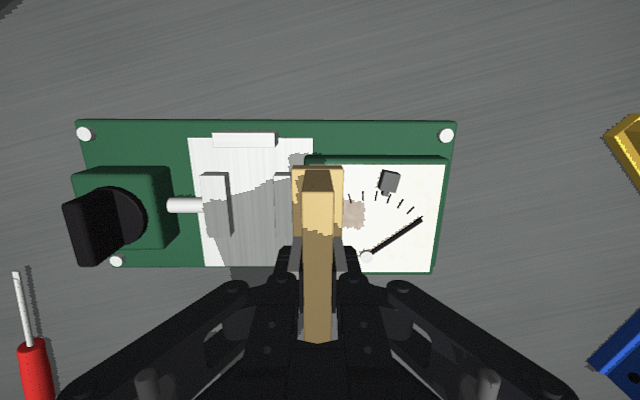

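```bash
python3 - <<'E'
from h import *
z=np.load("w2.npz"); im,d=z["im"],z["d"]; c=dict(viewer.calibration("wrist")); c["extrinsics"]=z["E"]; P=cloud(d,c); Z=P[...,2]
def box(n,u0,v0,u1,v1,lo,hi):
    m=np.zeros(d.shape,bool); m[v0:v1,u0:u1]=1; m&=(d>0)&(Z>lo)&(Z<hi); q=P[m]
    r=cv2.minAreaRect((q[:,:2]*1000).astype(np.float32)); print(n,len(q),np.round(r[0],1),np.round(r[1],1),round(r[2],1),"z",np.median(q[:,2]).round(4)); return np.array(r[0])
box("stop",200,120,290,155,.041,.050)
box("jaw+",195,165,235,245,.033,.040)
box("jaw-",262,165,300,245,.033,.040)
box("bar",55,180,150,275,.086,.1)
b=box("knobdisc",100,180,150,250,.055,.065)
box("rail",290,160,345,340,.105,.2)
# edge lines: base far edge, housing edges
g=(im[...,1].astype(int)-im[...,0]>25)&(d>0)&(Z<.03)
q=P[g];r=cv2.minAreaRect((q[:,:2]*1000).astype(np.float32));print("base",r,np.median(q[:,2]))
m=np.zeros(d.shape,bool);m[150:275,300:450]=1;m&=(Z>.035)&(Z<.041)&(d>0);q=P[m]
r=cv2.minAreaRect((q[:,:2]*1000).astype(np.float32));print("housing",np.round(r[0],1),np.round(r[1],1),r[2],np.median(q[:,2]))
for u,v in((388,182),(368,257),(422,217)): print(u,v,P[v,u].round(4))
for u,v in((318,185),(318,200),(318,250),(300,170),(340,170)): print(u,v,P[v,u].round(4))
E
```

```text
stop 995 [566.2  77.4] [49.9 12. ] 76.1 z 0.0455
jaw+ 1752 [516.  127.1] [31.3 60.1] 75.6 z 0.0375
jaw- 1104 [500.4  64.1] [15.8 59.7] 76.0 z 0.0376
bar 1902 [533.4 196.3] [15.2 49.5] 76.1 z 0.0948
knobdisc 1489 [530.3 188.1] [34.4 53.7] 72.8 z 0.0615
rail 8763 [508.8  31.5] [30.1 78.5] 76.2 z 0.1627
base ((438.8827209472656, -40.14666748046875), (646.177734375, 228.86782836914062), 61.101348876953125) 0.01757355654907658
housing [469.1 -11.7] [124.1 115. ] 76.12462615966797 0.04026246398128734
388 182 [ 0.5057 -0.0286  0.0506]
368 257 [ 4.378e-01 -1.000e-04  4.660e-02]
422 217 [ 0.4626 -0.0551  0.0407]
318 185 [0.5462 0.0225 0.1521]
318 200 [0.5429 0.0234 0.1629]
318 250 [0.5203 0.0289 0.1635]
300 170 [0.5478 0.032  0.1197]
340 170 [0.5426 0.0103 0.1204]
```

The wrist view shows the stop at (244,138), knob bar at (95,228), mark at (388,182) and needle from (368,257) to (422,217). The stop, bar and housing agree on the fixture origin to within 1 mm: (0.5072, 0.0921), yaw −13.9°.

```bash
python3 -c "
from h import *
to(.5048,.0906,.235,-13.8)"
```

```text
t 5.95 p [0.5044 0.0345 0.3039] yaw -13.68 tilt z [-0.0069 -0.0087 -0.9999] q7 -1.82 F [-0.23  0.47 -3.03] open 0.153
shift cm [-1.26 -5.53  6.84] rotvec [0.01  0.005 0.002]
```

Request:
step_arm:
  motion:
    - {"x": -0.2,"y": -1,"z": 0,"wx": 0.01,"wy": 0.005,"wz": 0}
    - {"x": -0.3,"y": -1.5,"z": 0,"wx": 0,"wy": 0,"wz": 0}
    - {"x": -0.3,"y": -1.3,"z": 0,"wx": 0,"wy": 0,"wz": 0}
    - {"x": -0.2,"y": -0.7,"z": 0,"wx": 0,"wy": 0,"wz": 0}
    - {"x": -0.1,"y": -0.3,"z": 0,"wx": 0,"wy": 0,"wz": 0}
    - {"x": 0,"y": 0,"z": 0,"wx": 0,"wy": 0,"wz": 0}
    - {"x": 0,"y": 0,"z": 0,"wx": 0,"wy": 0,"wz": 0}

```text
clock: 6.53
ee_pos: [0.505, 0.0872, 0.3033]
ee_rot: [-0.002, 0.993, -0.117, 0.001]
ft_force: [-0.0, -0.8, -3.1]
opening: 0.157
```

```bash
python3 -c "
from h import *
to(.5048,.0906,.235,-13.8)"
```

```text
t 6.53 p [0.505  0.0872 0.3033] yaw -13.46 tilt z [ 0.0014  0.0032 -1.    ] q7 -1.89 F [-0.04 -0.84 -3.07] open 0.157
shift cm [-0.1  -0.3   6.83] rotvec [-0.003 -0.001  0.006]
```

Request:
step_arm:
  motion:
    - {"x": -0.1,"y": -0.3,"z": 0.7,"wx": -0.003,"wy": 0,"wz": 0.006}
    - {"x": 0,"y": 0,"z": 1.2,"wx": 0,"wy": 0,"wz": 0}
    - {"x": 0,"y": 0,"z": 1.5,"wx": 0,"wy": 0,"wz": 0}
    - {"x": 0,"y": 0,"z": 1.5,"wx": 0,"wy": 0,"wz": 0}
    - {"x": 0,"y": 0,"z": 0.8,"wx": 0,"wy": 0,"wz": 0}
    - {"x": 0,"y": 0,"z": 0.4,"wx": 0,"wy": 0,"wz": 0}
    - {"x": 0,"y": 0,"z": 0,"wx": 0,"wy": 0,"wz": 0}
    - {"x": 0,"y": 0,"z": 0,"wx": 0,"wy": 0,"wz": 0}

```text
clock: 7.2
ee_pos: [0.5056, 0.0871, 0.2385]
ee_rot: [0.001, 0.992, -0.124, 0.001]
ft_force: [-0.5, -0.5, -2.7]
opening: 0.151
```

```bash
python3 - <<'E'
from h import *
to(.5048,.0906,.2165,-13.8)
im,d,c=grab("wrist"); 
cv2.imwrite("pics/w3.png",im[100:350,130:480][...,::-1].repeat(2,0).repeat(2,1))
E
```

```text
t 7.2 p [0.5056 0.0871 0.2385] yaw -14.24 tilt z [ 0.0026 -0.0026 -1.    ] q7 -1.89 F [-0.49 -0.48 -2.73] open 0.151
shift cm [-0.17 -0.32  2.2 ] rotvec [ 0.002 -0.003 -0.008]
```

View pics/w3.png

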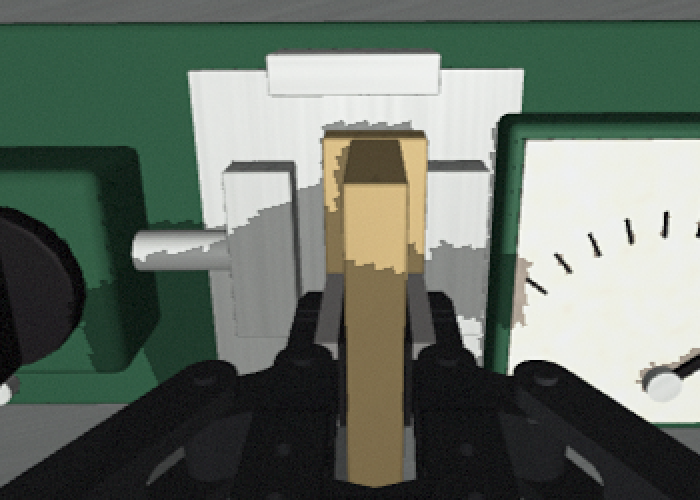

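The rail is above the nest, foot edges at crop (323,427), and needs about 3 mm towards the knob before I go down.

Request:
step_arm:
  motion:
    - {"x": -0.1,"y": -0.2,"z": 0,"wx": 0.002,"wy": -0.003,"wz": -0.008}
    - {"x": -0.1,"y": -0.2,"z": 0,"wx": 0,"wy": 0,"wz": 0}
    - {"x": 0,"y": 0,"z": 0,"wx": 0,"wy": 0,"wz": 0}
    - {"x": 0,"y": 0,"z": 0,"wx": 0,"wy": 0,"wz": 0}
    - {"x": 0,"y": 0,"z": 0,"wx": 0,"wy": 0,"wz": 0}

```text
clock: 7.67
ee_pos: [0.5053, 0.0923, 0.241]
ee_rot: [-0.001, 0.993, -0.119, 0.002]
ft_force: [0.3, 0.1, -2.2]
opening: 0.158
```

```bash
python3 - <<'E'
from h import *
to(.5048,.0906,.2165,-13.8)
E
```

```text
t 7.67 p [0.5053 0.0923 0.241 ] yaw -13.72 tilt z [ 0.0046  0.0014 -1.    ] q7 -1.89 F [ 0.3   0.08 -2.2 ] open 0.158
shift cm [-0.02  0.18  2.45] rotvec [-0.002 -0.004  0.001]
```

Request:
step_arm:
  motion:
    - {"x": 0,"y": 0.15,"z": 0.4,"wx": -0.002,"wy": -0.003,"wz": 0}
    - {"x": 0,"y": 0,"z": 0.6,"wx": 0,"wy": 0,"wz": 0}
    - {"x": 0,"y": 0,"z": 0.5,"wx": 0,"wy": 0,"wz": 0}
    - {"x": 0,"y": 0,"z": 0.3,"wx": 0,"wy": 0,"wz": 0}
    - {"x": 0,"y": 0,"z": 0,"wx": 0,"wy": 0,"wz": 0}
    - {"x": 0,"y": 0,"z": 0,"wx": 0,"wy": 0,"wz": 0}

```text
clock: 8.17
ee_pos: [0.5051, 0.0906, 0.2209]
ee_rot: [-0.0, 0.993, -0.12, 0.0]
ft_force: [-0.8, -0.5, -2.9]
opening: 0.158
```

```bash
python3 - <<'E'
from h import *
to(.5048,.0906,.2165,-13.8)
E
```

```text
t 8.17 p [0.5051 0.0906 0.2209] yaw -13.73 tilt z [ 0.001 -0.    -1.   ] q7 -1.88 F [-0.84 -0.52 -2.91] open 0.158
shift cm [-0.03  0.    0.44] rotvec [-0.    -0.001  0.001]
```

Nearly perfect. I'll lower gently to touch.

Request:
step_arm:
  motion:
    - {"x": 0,"y": 0,"z": 0.15,"wx": 0,"wy": 0,"wz": 0}
    - {"x": 0,"y": 0,"z": 0.15,"wx": 0,"wy": 0,"wz": 0}
    - {"x": 0,"y": 0,"z": 0.1,"wx": 0,"wy": 0,"wz": 0}
    - {"x": 0,"y": 0,"z": 0,"wx": 0,"wy": 0,"wz": 0}
    - {"x": 0,"y": 0,"z": 0,"wx": 0,"wy": 0,"wz": 0}

```text
clock: 8.58
ee_pos: [0.5052, 0.0905, 0.2181]
ee_rot: [-0.0, 0.993, -0.12, 0.001]
ft_force: [0.1, -0.3, -2.8]
opening: 0.152
```

```bash
python3 - <<'E'
from h import *
to(.5048,.0906,.2165,-13.8)
E
```

```text
t 8.58 p [0.5052 0.0905 0.2181] yaw -13.74 tilt z [ 2.1e-03  5.0e-04 -1.0e+00] q7 -1.88 F [ 0.1  -0.33 -2.84] open 0.152
shift cm [-0.04  0.    0.16] rotvec [-0.001 -0.002  0.001]
```

Request:
step_arm:
  motion:
    - {"x": 0,"y": 0,"z": 0.12,"wx": 0,"wy": -0.002,"wz": 0}
    - {"x": 0,"y": 0,"z": 0.1,"wx": 0,"wy": 0,"wz": 0}
    - {"x": 0,"y": 0,"z": 0.05,"wx": 0,"wy": 0,"wz": 0}

```text
clock: 8.83
ee_pos: [0.5053, 0.0904, 0.2176]
ee_rot: [-0.001, 0.993, -0.12, 0.001]
ft_force: [-0.2, 0.7, -0.5]
opening: 0.155
```

```bash
python3 - <<'E'
from h import *
to(.5048,.0906,.2165,-13.8)
E
```

```text
t 8.83 p [0.5053 0.0904 0.2176] yaw -13.75 tilt z [ 0.0016  0.0015 -1.    ] q7 -1.88 F [-0.16  0.67 -0.55] open 0.155
shift cm [-0.05 -0.    0.11] rotvec [-0.002 -0.001  0.001]
```

The weight is taken up (Fz −2.9 → −0.5), so the rail is standing on the floor. Now I'll slide it slowly, with about 11 mm to go.

Request:
step_arm:
  motion:
    - {"x": 0.08,"y": 0,"z": 0,"wx": 0,"wy": 0,"wz": 0}
    - {"x": 0.1,"y": 0,"z": 0,"wx": 0,"wy": 0,"wz": 0}
    - {"x": 0.1,"y": 0,"z": 0,"wx": 0,"wy": 0,"wz": 0}
    - {"x": 0.1,"y": 0,"z": 0,"wx": 0,"wy": 0,"wz": 0}
    - {"x": 0.1,"y": 0,"z": 0,"wx": 0,"wy": 0,"wz": 0}
    - {"x": 0.08,"y": 0,"z": 0,"wx": 0,"wy": 0,"wz": 0}

```text
clock: 9.33
ee_pos: [0.5084, 0.0899, 0.2177]
ee_rot: [-0.001, 0.993, -0.119, -0.003]
ft_force: [-3.7, 1.4, 4.2]
opening: 0.155
```

```bash
python3 - <<'E'
from h import *
to(.5165,.0876,.2175,-13.8)
E
```

```text
t 9.33 p [0.5084 0.0899 0.2177] yaw -13.67 tilt z [-0.0063  0.0025 -1.    ] q7 -1.88 F [-3.7   1.35  4.16] open 0.155
shift cm [0.84 0.03 0.02] rotvec [-0.001  0.007  0.002]
```

Request:
step_arm:
  motion:
    - {"x": 0.1,"y": 0,"z": -0.04,"wx": 0,"wy": 0.005,"wz": 0}
    - {"x": 0.1,"y": 0,"z": -0.02,"wx": 0,"wy": 0,"wz": 0}
    - {"x": 0.1,"y": 0,"z": 0,"wx": 0,"wy": 0,"wz": 0}
    - {"x": 0.1,"y": 0,"z": 0,"wx": 0,"wy": 0,"wz": 0}
    - {"x": 0.1,"y": 0,"z": 0,"wx": 0,"wy": 0,"wz": 0}

```text
clock: 9.75
ee_pos: [0.5146, 0.0885, 0.2175]
ee_rot: [-0.0, 0.993, -0.119, 0.0]
ft_force: [-5.5, 1.4, 7.5]
opening: 0.154
```

```bash
python3 - <<'E'
from h import *
to(.5165,.0876,.2175,-13.8)
E
```

```text
t 9.75 p [0.5146 0.0885 0.2175] yaw -13.68 tilt z [ 5.e-04  9.e-04 -1.e+00] q7 -1.88 F [-5.48  1.43  7.54] open 0.154
shift cm [0.2  0.04 0.  ] rotvec [-0.001 -0.     0.002]
```

Request:
step_arm:
  motion:
    - {"x": 0.05,"y": 0,"z": -0.06,"wx": 0,"wy": 0,"wz": 0}
    - {"x": 0.08,"y": 0,"z": -0.03,"wx": 0,"wy": 0,"wz": 0}
    - {"x": 0.08,"y": 0,"z": -0.02,"wx": 0,"wy": 0,"wz": 0}

```text
clock: 10.0
ee_pos: [0.517, 0.0879, 0.2183]
ee_rot: [-0.0, 0.993, -0.119, 0.0]
ft_force: [-2.8, 1.3, -1.4]
opening: 0.152
```

```bash
python3 - <<'E'
from h import *
to(.5165,.0876,.2175,-13.8)
E
```

```text
t 10.0 p [0.517  0.0879 0.2183] yaw -13.68 tilt z [ 5.e-04  8.e-04 -1.e+00] q7 -1.88 F [-2.8   1.25 -1.36] open 0.152
shift cm [-0.04  0.04  0.08] rotvec [-0.001 -0.     0.002]
```

The rail is at the stop (fixture x ≈ 10.5 mm, light contact). Raising the push gradually.

Request:
step_arm:
  motion:
    - {"x": 0.1,"y": 0,"z": 0,"wx": 0,"wy": 0,"wz": 0}
    - {"x": 0.1,"y": 0,"z": 0,"wx": 0,"wy": 0,"wz": 0}

```text
clock: 10.17
ee_pos: [0.5178, 0.0877, 0.218]
ee_rot: [-0.0, 0.993, -0.119, -0.002]
ft_force: [-3.3, 0.4, 0.3]
opening: 0.154
```

```bash
python3 - <<'E'
from h import *
to(.5165,.0876,.2175,-13.8)
E
```

```text
t 10.17 p [0.5178 0.0877 0.218 ] yaw -13.64 tilt z [-0.0038  0.001  -1.    ] q7 -1.88 F [-3.3   0.45  0.33] open 0.154
shift cm [-0.12  0.04  0.05] rotvec [-0.     0.004  0.003]
```

Request:
step_arm:
  motion:
    - {"x": 0.12,"y": 0,"z": -0.01,"wx": 0,"wy": 0.003,"wz": 0}
    - {"x": 0.14,"y": 0,"z": -0.01,"wx": 0,"wy": 0,"wz": 0}

```text
clock: 10.33
ee_pos: [0.5183, 0.0877, 0.2178]
ee_rot: [0.0, 0.993, -0.118, -0.004]
ft_force: [-5.7, 1.6, 1.9]
opening: 0.159
```

```bash
python3 - <<'E'
from h import *
to(.5165,.0876,.2175,-13.8)
E
```

```text
t 10.33 p [0.5183 0.0877 0.2178] yaw -13.58 tilt z [-7.2e-03  8.0e-04 -1.0e+00] q7 -1.87 F [-5.69  1.6   1.88] open 0.159
shift cm [-0.17  0.05  0.03] rotvec [0.001 0.007 0.004]
```

Request:
step_arm:
  motion:
    - {"x": 0.2,"y": 0,"z": -0.04,"wx": 0,"wy": 0.004,"wz": 0}
    - {"x": 0.2,"y": 0,"z": -0.03,"wx": 0,"wy": 0.002,"wz": 0}

```text
clock: 10.5
ee_pos: [0.519, 0.0877, 0.218]
ee_rot: [0.001, 0.993, -0.117, -0.006]
ft_force: [-6.0, 2.2, 2.5]
opening: 0.148
```

```bash
python3 - <<'E'
from h import *
to(.5165,.0876,.2175,-13.8)
E
```

```text
t 10.5 p [0.519  0.0877 0.218 ] yaw -13.46 tilt z [-1.120e-02  1.000e-04 -9.999e-01] q7 -1.87 F [-6.02  2.18  2.47] open 0.148
shift cm [-0.24  0.07  0.05] rotvec [0.003 0.011 0.006]
```

Request:
step_arm:
  motion:
    - {"x": 0.22,"y": 0,"z": -0.06,"wx": 0,"wy": 0.011,"wz": 0.004}
    - {"x": 0.22,"y": 0,"z": -0.05,"wx": 0,"wy": 0.011,"wz": 0}

```text
clock: 10.67
ee_pos: [0.5182, 0.0884, 0.2179]
ee_rot: [0.002, 0.993, -0.118, -0.003]
ft_force: [-8.4, 2.7, -0.9]
opening: 0.152
```

```bash
python3 - <<'E'
from h import *
to(.5165,.0876,.2175,-13.8)
E
```

```text
t 10.67 p [0.5182 0.0884 0.2179] yaw -13.52 tilt z [-0.0059 -0.0036 -1.    ] q7 -1.88 F [-8.41  2.71 -0.93] open 0.152
shift cm [-0.15  0.12  0.04] rotvec [0.005 0.005 0.005]
```

Request:
step_arm:
  motion:
    - {"x": 0.22,"y": 0,"z": -0.03,"wx": 0.004,"wy": 0.01,"wz": 0.003}
    - {"x": 0.22,"y": 0,"z": -0.03,"wx": 0,"wy": 0.01,"wz": 0}
    - {"x": 0.22,"y": 0,"z": -0.03,"wx": 0,"wy": 0.01,"wz": 0}
    - {"x": 0.22,"y": 0,"z": -0.03,"wx": 0,"wy": 0.01,"wz": 0}

```text
clock: 11.0
ee_pos: [0.5165, 0.089, 0.2175]
ee_rot: [0.003, 0.993, -0.117, 0.002]
ft_force: [-8.3, 4.0, 2.8]
opening: 0.152
```

```bash
python3 - <<'E'
from h import *
to(.5165,.0876,.2175,-13.8)
E
```

```text
t 11.0 p [0.5165 0.089  0.2175] yaw -13.43 tilt z [ 0.004  -0.0072 -1.    ] q7 -1.88 F [-8.34  3.98  2.76] open 0.152
shift cm [0.04 0.14 0.  ] rotvec [ 0.006 -0.006  0.006]
```

Request:
step_arm:
  motion:
    - {"x": 0.25,"y": 0,"z": -0.06,"wx": 0.003,"wy": 0.003,"wz": 0.003}
    - {"x": 0.27,"y": 0,"z": -0.06,"wx": 0,"wy": 0.004,"wz": 0}
    - {"x": 0.27,"y": 0,"z": -0.05,"wx": 0,"wy": 0.006,"wz": 0}
    - {"x": 0.27,"y": 0,"z": -0.05,"wx": 0,"wy": 0.008,"wz": 0}

```text
clock: 11.33
ee_pos: [0.5176, 0.0891, 0.2177]
ee_rot: [0.004, 0.993, -0.116, -0.001]
ft_force: [-7.7, 3.7, 2.1]
opening: 0.154
```

```bash
python3 - <<'E'
from h import *
to(.5165,.0876,.2175,-13.8)
E
```

```text
t 11.33 p [0.5176 0.0891 0.2177] yaw -13.37 tilt z [-0.0027 -0.0076 -1.    ] q7 -1.88 F [-7.65  3.69  2.13] open 0.154
shift cm [-0.07  0.17  0.02] rotvec [0.008 0.001 0.008]
```

Request:
step_arm:
  motion:
    - {"x": 0.3,"y": 0,"z": -0.08,"wx": 0.006,"wy": 0.012,"wz": 0.006}
    - {"x": 0.3,"y": 0,"z": -0.08,"wx": 0,"wy": 0.012,"wz": 0}
    - {"x": 0.3,"y": 0,"z": -0.06,"wx": 0,"wy": 0.012,"wz": 0}

```text
clock: 11.58
ee_pos: [0.5165, 0.0894, 0.2175]
ee_rot: [0.004, 0.993, -0.117, 0.002]
ft_force: [-9.8, 4.0, 3.8]
opening: 0.155
```

```bash
python3 - <<'E'
from h import *
to(.5165,.0876,.2175,-13.8)
E
```

```text
t 11.58 p [0.5165 0.0894 0.2175] yaw -13.47 tilt z [ 0.0036 -0.0088 -1.    ] q7 -1.88 F [-9.75  3.98  3.82] open 0.155
shift cm [0.04 0.17 0.  ] rotvec [ 0.008 -0.006  0.006]
```

Request:
step_arm:
  motion:
    - {"x": 0.32,"y": 0,"z": -0.12,"wx": 0.004,"wy": 0.008,"wz": 0}
    - {"x": 0.32,"y": 0,"z": -0.1,"wx": 0,"wy": 0.01,"wz": 0}
    - {"x": 0.32,"y": 0,"z": -0.1,"wx": 0,"wy": 0.01,"wz": 0}
    - {"x": 0.32,"y": 0,"z": -0.1,"wx": 0,"wy": 0.01,"wz": 0}

```text
clock: 11.92
ee_pos: [0.5166, 0.0898, 0.2176]
ee_rot: [0.006, 0.993, -0.114, 0.002]
ft_force: [-7.9, 2.6, -2.4]
opening: 0.149
```

```bash
python3 - <<'E'
from h import *
to(.5165,.0876,.2175,-13.8)
E
```

```text
t 11.92 p [0.5166 0.0898 0.2176] yaw -13.11 tilt z [ 0.003  -0.012  -0.9999] q7 -1.88 F [-7.89  2.62 -2.43] open 0.149
shift cm [0.04 0.21 0.01] rotvec [ 0.011 -0.006  0.012]
```

Request:
step_arm:
  motion:
    - {"x": 0.36,"y": 0,"z": -0.06,"wx": 0.006,"wy": 0.012,"wz": 0.006}
    - {"x": 0.36,"y": 0,"z": -0.06,"wx": 0.003,"wy": 0.012,"wz": 0.003}
    - {"x": 0.36,"y": 0,"z": -0.06,"wx": 0.003,"wy": 0.012,"wz": 0}
    - {"x": 0.36,"y": 0,"z": -0.06,"wx": 0,"wy": 0.012,"wz": 0}

```text
clock: 12.25
ee_pos: [0.5158, 0.0894, 0.2176]
ee_rot: [0.005, 0.993, -0.115, 0.004]
ft_force: [-9.8, 4.3, 2.6]
opening: 0.154
```

```bash
python3 - <<'E'
from h import *
to(.5165,.0876,.2175,-13.8)
E
```

```text
t 12.25 p [0.5158 0.0894 0.2176] yaw -13.19 tilt z [ 0.0077 -0.0102 -0.9999] q7 -1.88 F [-9.75  4.31  2.55] open 0.154
shift cm [0.11 0.16 0.01] rotvec [ 0.008 -0.01   0.011]
```

Pressed at about 8–10 N for over half a second. Relax, release, and rise.

Request:
step_arm:
  motion:
    - {"x": 0,"y": 0,"z": 0,"wx": 0,"wy": 0,"wz": 0}
    - {"x": 0,"y": 0,"z": 0,"wx": 0,"wy": 0,"wz": 0}

```text
clock: 12.42
ee_pos: [0.5156, 0.0895, 0.2178]
ee_rot: [0.005, 0.993, -0.115, 0.004]
ft_force: [-2.4, 0.4, -1.7]
opening: 0.151
```

Request:
step_arm:
  motion:
    - {"x": 0,"y": 0,"z": 0,"wx": 0,"wy": 0,"wz": 0}
    - {"x": 0,"y": 0,"z": 0,"wx": 0,"wy": 0,"wz": 0}
    - {"x": 0,"y": 0,"z": 0,"wx": 0,"wy": 0,"wz": 0}
    - {"x": 0,"y": 0,"z": 0,"wx": 0,"wy": 0,"wz": 0}
  gripper: 0.6

```text
clock: 12.75
ee_pos: [0.5199, 0.0884, 0.2188]
ee_rot: [0.004, 0.993, -0.116, 0.011]
ft_force: [0.1, -0.6, 0.1]
opening: 0.401
```

Request:
step_arm:
  motion:
    - {"x": 0,"y": 0,"z": -1,"wx": 0,"wy": 0,"wz": 0}
    - {"x": 0,"y": 0,"z": -2,"wx": 0,"wy": 0,"wz": 0}
    - {"x": 0,"y": 0,"z": -3,"wx": 0,"wy": 0,"wz": 0}
    - {"x": 0,"y": 0,"z": -3,"wx": 0,"wy": 0,"wz": 0}
    - {"x": 0,"y": 0,"z": -1.5,"wx": 0,"wy": 0,"wz": 0}
    - {"x": 0,"y": 0,"z": 0,"wx": 0,"wy": 0,"wz": 0}

```text
clock: 13.25
ee_pos: [0.5194, 0.0883, 0.3306]
ee_rot: [0.004, 0.993, -0.117, 0.013]
ft_force: [0.2, 0.0, 0.6]
opening: 0.399
```

```bash
python3 - <<'E'
from h import *
to(.533,.197,.30,-13.9)
im,d,c=grab("wrist"); P=cloud(d,c); Z=P[...,2]; np.savez("w4.npz",im=im,d=d,E=c["extrinsics"])
cv2.imwrite("pics/w4.png",im[...,::-1])
O=np.array([.5072,.0921]);a=np.radians(-13.9);M=np.array([[np.cos(a),-np.sin(a)],[np.sin(a),np.cos(a)]])
F=(P[...,:2]-O)@M*1000
m=(d>0)&(Z>.068)&(Z<.082)&(abs(F[...,0]-10)<70)&(abs(F[...,1])<25)
q=F[m];print(len(q),q.min(0),q.max(0),np.median(Z[m]),cv2.minAreaRect(q.astype(np.float32)))
q=F[(d>0)&(Z>.041)&(Z<.05)&(abs(F[...,1])<30)&(F[...,0]>48)];print("stop",q.min(0),q.max(0))
E
```

```text
t 13.25 p [0.5194 0.0883 0.3306] yaw -13.43 tilt z [ 0.0241 -0.0113 -0.9996] q7 -1.9 F [0.23 0.02 0.55] open 0.399
shift cm [ -1.28 -10.9    2.97] rotvec [ 0.005 -0.026  0.008]
1640 [-35.42770418  -9.5152865 ] [54.69469638  4.99396656] 0.0765114726077052 ((9.647331237792969, -2.1162056922912598), (90.06659698486328, 13.565378189086914), 0.84444260597229)
stop [ 54.22102814 -24.64780911] [66.85235342 24.78739686]
```

View pics/w4.png

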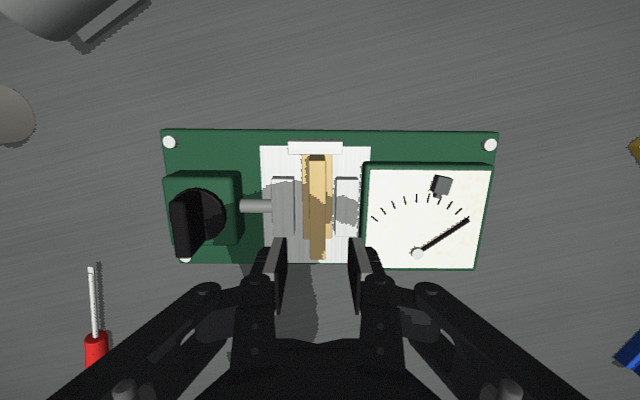

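The rail stands at fixture x 9.6, y −2.1 mm, square and touching the stop. The mark block is at (441,185), the pivot at (417,253) and the needle tip at (468,220). Next I'll measure the mark angle and the free play.

```bash
cat >> h.py <<'E'
O=np.array([.5072,.0921]);_a=np.radians(-13.9);MF=np.array([[np.cos(_a),-np.sin(_a)],[np.sin(_a),np.cos(_a)]])
def gauge(im,d,c):
    P=cloud(d,c); f=400/2/np.tan(np.radians(c["fovy"])/2); E=np.array(c["extrinsics"])
    v,u=np.mgrid[:400,:640]; r=np.stack([(u-c["cx"])/f,-(v-c["cy"])/f,-np.ones_like(u,float)],-1)@E[:3,:3].T
    W=E[:3,3]+r*((.0435-E[2,3])/r[...,2])[...,None]      # onto needle plane
    F=(W[...,:2]-O)@MF*1000-np.array([-45,-105]); rho=np.hypot(F[...,0],F[...,1]); th=np.arctan2(F[...,1],F[...,0])
    dark=(im.max(-1)<70)
    n=dark&(rho>15)&(rho<42)&(abs(th)<1.3)&(P[...,2]<.06)
    Fd=(P[...,:2]-O)@MF*1000-np.array([-45,-105]); Zd=P[...,2]
    mk=(im.max(-1)<150)&(Zd>.046)&(Zd<.075)&(np.hypot(Fd[...,0],Fd[...,1])>55)&(np.hypot(Fd[...,0],Fd[...,1])<85)&(abs(np.arctan2(Fd[...,1],Fd[...,0]))<.8)
    print("needle n",n.sum(),"ang",np.median(th[n]).round(3) if n.any() else None)
    if mk.sum()>10:
        q=Fd[mk]; m=cv2.minAreaRect(q.astype(np.float32)); cc=np.array(m[0]); print("mark n",mk.sum(),"rect",np.round(m[0],1),np.round(m[1],1),"ang",np.arctan2(cc[1],cc[0]).round(3),"rho",np.hypot(*cc).round(1),"z",np.median(Zd[mk]).round(3),"median ang",np.median(np.arctan2(q[:,1],q[:,0])).round(3))
E
python3 - <<'E'
from h import *
z=np.load("w4.npz"); im,d=z["im"],z["d"]; c=dict(viewer.calibration("wrist")); c["extrinsics"]=z["E"]
gauge(im,d,c)
P=cloud(d,c);F=(P[...,:2]-O)@MF*1000;Z=P[...,2]
for n,s in(("jaw+",(F[...,1]>10)&(F[...,1]<50)),("jaw-",(F[...,1]<-12)&(F[...,1]>-47))):
    q=F[s&(abs(F[...,0])<33)&(Z>.034)&(Z<.0405)&(d>0)]; print(n,np.percentile(q,[1,99],0).round(1))
q=F[(Z>.088)&(Z<.1)&(abs(F[...,1]-108)<35)&(abs(F[...,0])<40)&(d>0)];print("bar",cv2.minAreaRect(q.astype(np.float32)))
z=np.load("w2.npz"); c["extrinsics"]=z["E"]; gauge(z["im"],z["d"],c)
to(.533,.197,.30,-13.9)
E
```

```text
needle n 105 ang -0.913
mark n 307 rect [ 70.1 -13.3] [14.  20.8] ang -0.188 rho 71.4 z 0.05 median ang -0.18
jaw+ [[-29.5  11. ]
 [ 29.6  48.8]]
jaw- [[-29.  -42.5]
 [ 29.7 -13.1]]
bar ((0.43908119201660156, 107.40864562988281), (14.256848335266113, 49.58298110961914), 89.47940063476562)
needle n 115 ang -0.912
mark n 359 rect [ 70.1 -13.7] [13.7 20.8] ang -0.192 rho 71.5 z 0.05 median ang -0.184
t 13.3 p [0.5193 0.0883 0.3297] yaw -13.43 tilt z [ 0.0235 -0.0115 -0.9997] q7 -1.9 F [ 0.32 -0.44  0.65] open 0.404
shift cm [ -1.27 -10.9    2.87] rotvec [ 0.006 -0.026  0.008]
```

Request:
step_arm:
  motion:
    - {"x": -0.2,"y": -1.5,"z": 0,"wx": 0.006,"wy": -0.026,"wz": 0}
    - {"x": -0.3,"y": -2.8,"z": 0,"wx": 0,"wy": 0,"wz": 0}
    - {"x": -0.3,"y": -2.8,"z": 0,"wx": 0,"wy": 0,"wz": 0}
    - {"x": -0.2,"y": -2,"z": 0,"wx": 0,"wy": 0,"wz": 0}
    - {"x": 0,"y": 0,"z": 0,"wx": 0,"wy": 0,"wz": -0.06}
    - {"x": 0,"y": 0,"z": 0,"wx": 0,"wy": 0,"wz": -0.12}
    - {"x": 0,"y": 0,"z": 0,"wx": 0,"wy": 0,"wz": -0.12}
    - {"x": 0,"y": 0,"z": 0,"wx": 0,"wy": 0,"wz": -0.12}
    - {"x": 0,"y": 0,"z": 0,"wx": 0,"wy": 0,"wz": -0.12}
    - {"x": 0,"y": 0,"z": 0,"wx": 0,"wy": 0,"wz": -0.12}
  gripper: 0.4

```text
clock: 14.13
ee_pos: [0.529, 0.1831, 0.3219]
ee_rot: [0.001, 0.975, 0.22, -0.006]
ft_force: [0.2, -0.5, -0.5]
opening: 0.598
```

Request:
step_arm:
  motion:
    - {"x": 0,"y": 0,"z": 0,"wx": 0,"wy": 0,"wz": -0.12}
    - {"x": 0,"y": 0,"z": 0,"wx": 0,"wy": 0,"wz": -0.12}
    - {"x": 0,"y": 0,"z": 0,"wx": 0,"wy": 0,"wz": -0.12}
    - {"x": 0,"y": 0,"z": 0,"wx": 0,"wy": 0,"wz": -0.12}
    - {"x": 0,"y": 0,"z": 0,"wx": 0,"wy": 0,"wz": -0.12}
    - {"x": 0,"y": 0,"z": 0,"wx": 0,"wy": 0,"wz": -0.12}
    - {"x": 0,"y": 0,"z": 0,"wx": 0,"wy": 0,"wz": -0.12}
    - {"x": 0,"y": 0,"z": 0,"wx": 0,"wy": 0,"wz": -0.12}
    - {"x": 0,"y": 0,"z": 0,"wx": 0,"wy": 0,"wz": -0.12}
    - {"x": 0,"y": 0,"z": 0,"wx": 0,"wy": 0,"wz": -0.12}

```text
clock: 14.97
ee_pos: [0.526, 0.1808, 0.3114]
ee_rot: [-0.008, 0.663, 0.749, -0.012]
ft_force: [0.9, -0.3, 0.1]
opening: 0.596
```

```bash
python3 - <<'E'
from h import *
to(.5331,.1969,.28,-13.9)
E
```

```text
t 14.97 p [0.526  0.1808 0.3114] yaw 97.01 tilt z [-0.0277 -0.0071 -0.9996] q7 -0.7 F [ 0.9  -0.25  0.13] open 0.596
shift cm [1.52 0.99 3.11] rotvec [-0.027 -0.014 -1.206]
```

Request:
step_arm:
  motion:
    - {"x": 0.1,"y": 0,"z": 0,"wx": -0.02,"wy": -0.01,"wz": -0.12}
    - {"x": 0.1,"y": 0,"z": 0,"wx": 0,"wy": 0,"wz": -0.12}
    - {"x": 0,"y": 0,"z": 0,"wx": 0,"wy": 0,"wz": -0.12}
    - {"x": 0,"y": 0,"z": 0,"wx": 0,"wy": 0,"wz": -0.12}
    - {"x": 0,"y": 0,"z": 0,"wx": 0,"wy": 0,"wz": -0.12}
    - {"x": 0,"y": 0,"z": 0,"wx": 0,"wy": 0,"wz": -0.12}
    - {"x": 0,"y": 0,"z": 0,"wx": 0,"wy": 0,"wz": -0.12}
    - {"x": 0,"y": 0,"z": 0,"wx": 0,"wy": 0,"wz": -0.12}
    - {"x": 0,"y": 0,"z": 0,"wx": 0,"wy": 0,"wz": -0.08}
    - {"x": 0,"y": 0,"z": 0,"wx": 0,"wy": 0,"wz": -0.04}

```text
clock: 15.8
ee_pos: [0.5229, 0.1794, 0.3008]
ee_rot: [-0.011, 0.16, 0.987, -0.009]
ft_force: [0.0, -0.9, -0.7]
opening: 0.601
```

Request:
step_arm:
  motion:
    - {"x": 0,"y": 0,"z": 0,"wx": 0,"wy": 0,"wz": 0}
    - {"x": 0,"y": 0,"z": 0,"wx": 0,"wy": 0,"wz": 0}

```text
clock: 15.97
ee_pos: [0.5225, 0.1786, 0.2988]
ee_rot: [-0.013, 0.16, 0.987, -0.009]
ft_force: [0.4, 0.7, 0.2]
opening: 0.6
```

```bash
python3 - <<'E'
from h import *
to(.5331,.1969,.28,-13.9); print(telemetry.get_obs()["q"].round(2))
E
```

```text
t 15.97 p [0.5225 0.1786 0.2988] yaw 161.56 tilt z [-0.0283 -0.0136 -0.9995] q7 0.14 F [0.42 0.67 0.15] open 0.6
shift cm [-0.47  2.11  1.83] rotvec [-0.021 -0.023 -0.079]
[-0.03  0.83 -0.67  1.85  0.73  0.76  0.14]
```

Request:
step_arm:
  motion:
    - {"x": -0.1,"y": 0.6,"z": 0,"wx": -0.021,"wy": -0.023,"wz": -0.075}
    - {"x": -0.1,"y": 0.6,"z": 0,"wx": 0,"wy": 0,"wz": 0}
    - {"x": -0.1,"y": 0.4,"z": 0,"wx": 0,"wy": 0,"wz": 0}
    - {"x": 0,"y": 0,"z": 0,"wx": 0,"wy": 0,"wz": 0}
    - {"x": 0,"y": 0,"z": 0,"wx": 0,"wy": 0,"wz": 0}
    - {"x": 0,"y": 0,"z": 0,"wx": 0,"wy": 0,"wz": 0}

```text
clock: 16.47
ee_pos: [0.5296, 0.1936, 0.2968]
ee_rot: [-0.002, 0.127, 0.992, -0.001]
ft_force: [0.0, -0.6, 0.3]
opening: 0.599
```

```bash
python3 - <<'E'
from h import *
to(.5331,.1969,.24,-13.9)
E
```

```text
t 16.47 p [0.5296 0.1936 0.2968] yaw 165.44 tilt z [-0.0047 -0.0015 -1.    ] q7 0.17 F [ 0.01 -0.58  0.29] open 0.599
shift cm [-0.28  0.42  5.67] rotvec [-0.003 -0.004 -0.011]
```

Request:
step_arm:
  motion:
    - {"x": -0.15,"y": 0.25,"z": 0.5,"wx": -0.003,"wy": -0.004,"wz": -0.011}
    - {"x": -0.1,"y": 0.15,"z": 1.2,"wx": 0,"wy": 0,"wz": 0}
    - {"x": 0,"y": 0,"z": 1.4,"wx": 0,"wy": 0,"wz": 0}
    - {"x": 0,"y": 0,"z": 1.2,"wx": 0,"wy": 0,"wz": 0}
    - {"x": 0,"y": 0,"z": 0.5,"wx": 0,"wy": 0,"wz": 0}
    - {"x": 0,"y": 0,"z": 0,"wx": 0,"wy": 0,"wz": 0}
    - {"x": 0,"y": 0,"z": 0,"wx": 0,"wy": 0,"wz": 0}

```text
clock: 17.05
ee_pos: [0.5333, 0.1967, 0.2432]
ee_rot: [-0.0, 0.122, 0.993, -0.001]
ft_force: [-0.1, -0.3, -0.1]
opening: 0.605
```

```bash
python3 - <<'E'
from h import *
to(.5331,.1969,.24,-13.9)
E
```

```text
t 17.05 p [0.5333 0.1967 0.2432] yaw 166.01 tilt z [-0.0011 -0.001  -1.    ] q7 0.11 F [-0.07 -0.25 -0.14] open 0.605
shift cm [0.03 0.01 0.32] rotvec [-0.001 -0.001 -0.001]
```

Request:
step_arm:
  motion:
    - {"x": 0,"y": 0,"z": 0.2,"wx": 0,"wy": 0,"wz": 0}
    - {"x": 0,"y": 0,"z": 0,"wx": 0,"wy": 0,"wz": 0}
    - {"x": 0,"y": 0,"z": 0,"wx": 0,"wy": 0,"wz": 0}
    - {"x": 0,"y": 0,"z": 0,"wx": 0,"wy": 0,"wz": 0}
    - {"x": 0,"y": 0,"z": 0,"wx": 0,"wy": 0,"wz": 0}
    - {"x": 0,"y": 0,"z": 0,"wx": 0,"wy": 0,"wz": 0}
  gripper: 1

```text
clock: 17.55
ee_pos: [0.5335, 0.1971, 0.2418]
ee_rot: [-0.0, 0.122, 0.993, 0.0]
ft_force: [1.7, 0.1, -2.9]
opening: 0.153
```

Request:
step_arm:
  motion:
    - {"x": 0,"y": 0,"z": 0,"wx": 0,"wy": 0,"wz": 0.06}
    - {"x": 0,"y": 0,"z": 0,"wx": 0,"wy": 0,"wz": 0.1}
    - {"x": 0,"y": 0,"z": 0,"wx": 0,"wy": 0,"wz": 0.12}
    - {"x": 0,"y": 0,"z": 0,"wx": 0,"wy": 0,"wz": 0.12}
    - {"x": 0,"y": 0,"z": 0,"wx": 0,"wy": 0,"wz": 0.12}

```text
clock: 17.97
ee_pos: [0.5336, 0.197, 0.2418]
ee_rot: [-0.0, 0.381, 0.925, 0.001]
ft_force: [0.0, 1.6, -4.0]
opening: 0.149
```

```bash
python3 - <<'E'
from h import *
to(.5331,.1969,.24,-13.9); print(telemetry.get_obs()["wrist_torque"].round(2),telemetry.get_obs()["q"].round(2))
E
```

```text
t 17.97 p [0.5336 0.197  0.2418] yaw 135.19 tilt z [ 0.      0.0025 -1.    ] q7 -0.31 F [ 0.04  1.56 -3.96] open 0.149
shift cm [ 0.03 -0.04  0.18] rotvec [ 0.002 -0.001 -0.54 ]
[-0.   -0.01  0.11] [-0.16  0.89 -0.48  1.85  0.71  0.58 -0.31]
```

Request:
step_arm:
  motion:
    - {"x": 0,"y": 0,"z": 0,"wx": 0,"wy": 0,"wz": 0.12}
    - {"x": 0,"y": 0,"z": 0,"wx": 0,"wy": 0,"wz": 0.12}
    - {"x": 0,"y": 0,"z": 0,"wx": 0,"wy": 0,"wz": 0.12}
    - {"x": 0,"y": 0,"z": 0,"wx": 0,"wy": 0,"wz": 0.12}
    - {"x": 0,"y": 0,"z": 0,"wx": 0,"wy": 0,"wz": 0.12}
    - {"x": 0,"y": 0,"z": 0,"wx": 0,"wy": 0,"wz": 0.12}
    - {"x": 0,"y": 0,"z": 0,"wx": 0,"wy": 0,"wz": 0.12}
    - {"x": 0,"y": 0,"z": 0,"wx": 0,"wy": 0,"wz": 0.12}
    - {"x": 0,"y": 0,"z": 0,"wx": 0,"wy": 0,"wz": 0.08}
    - {"x": 0,"y": 0,"z": 0,"wx": 0,"wy": 0,"wz": 0}

```text
clock: 18.8
ee_pos: [0.5338, 0.1972, 0.2418]
ee_rot: [-0.0, 0.804, 0.594, 0.001]
ft_force: [0.1, -0.7, -2.4]
opening: 0.148
```

```bash
python3 - <<'E'
from h import *
to(.5331,.1969,.24,-13.9); print(telemetry.get_obs()["wrist_torque"].round(2),telemetry.get_obs()["q"].round(2))
im,d,c=grab("wrist"); gauge(im,d,c); im2,d2,c2=grab("top"); gauge(im2,d2,c2)
im3,_,_=grab("side")
cv2.imwrite("pics/t5.png",np.vstack([cv2.resize(im,(640,400))[:200*2:1],])[...,::-1])
a=cv2.resize(im2[150:250,210:370],(400,250),interpolation=cv2.INTER_CUBIC); b=cv2.resize(im,(400,250)); e=cv2.resize(im3[190:320,240:380],(270,250),interpolation=cv2.INTER_CUBIC)
o=np.zeros((500,800,3),np.uint8); o[:250,:400]=a;o[:250,400:]=b;o[250:,:270]=e; cv2.imwrite("pics/m5.png",o[...,::-1])
E
```

```text
t 18.8 p [0.5338 0.1972 0.2418] yaw 72.9 tilt z [ 0.0016  0.0023 -1.    ] q7 -1.07 F [ 0.14 -0.72 -2.42] open 0.148
shift cm [-0.05 -0.05  0.18] rotvec [-1.000e-03 -3.000e-03  1.515e+00]
[-0.05 -0.04 -0.05] [-0.31  0.86 -0.21  1.86  0.35  0.46 -1.07]
needle n 0 ang None
needle n 0 ang None
```

View pics/m5.png

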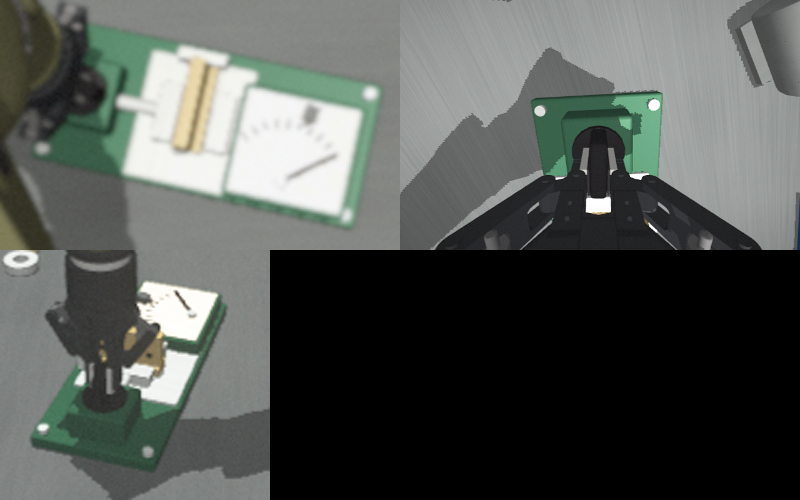

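The top view shows the gauge unobstructed, with the needle still at rest (crop (283,183)→(335,155)). I'll read it from a radial brightness profile there.

```bash
cat >> h.py <<'E'
def needle_top(im,c):
    f=400/2/np.tan(np.radians(c["fovy"])/2); E=np.array(c["extrinsics"]); g=cv2.cvtColor(im,cv2.COLOR_RGB2GRAY).astype(np.float32)
    th=np.linspace(-1.4,.6,401); rho=np.linspace(14,40,30)
    F=np.stack([-45+np.outer(np.cos(th),rho),-105+np.outer(np.sin(th),rho)],-1)/1000
    W=np.concatenate([F@MF.T+O,np.full(F.shape[:2]+(1,),.043)],-1); C=(W-E[:3,3])@E[:3,:3]
    u=c["cx"]+f*C[...,0]/-C[...,2]; v=c["cy"]-f*C[...,1]/-C[...,2]
    b=cv2.remap(g,u.astype(np.float32),v.astype(np.float32),cv2.INTER_LINEAR).mean(1); w=np.clip(np.median(b)-12-b,0,None)
    k=b.argmin(); s=slice(max(0,k-40),k+40); print("needle top ang",(w[s]@th[s]/max(w[s].sum(),1e-6)).round(3),"min",b.min().round(0),"med",np.median(b).round(0))
E
python3 - <<'E'
from h import *
c=viewer.calibration("top"); z=np.load("top.npz"); needle_top(z["im"],c); gauge(z["im"],z["d"],c)
im,d,c=grab("top"); needle_top(im,c)
E
```

```text
needle top ang -0.904 min 181.0 med 241.0
needle n 0 ang None
needle top ang -0.904 min 185.0 med 245.0
```

Request:
step_arm:
  motion:
    - {"x": 0,"y": 0,"z": 0,"wx": 0,"wy": 0,"wz": 0.08}
    - {"x": 0,"y": 0,"z": 0,"wx": 0,"wy": 0,"wz": 0.12}
    - {"x": 0,"y": 0,"z": 0,"wx": 0,"wy": 0,"wz": 0.12}
    - {"x": 0,"y": 0,"z": 0,"wx": 0,"wy": 0,"wz": 0.12}
    - {"x": 0,"y": 0,"z": 0,"wx": 0,"wy": 0,"wz": 0.08}
    - {"x": 0,"y": 0,"z": 0,"wx": 0,"wy": 0,"wz": 0}
    - {"x": 0,"y": 0,"z": 0,"wx": 0,"wy": 0,"wz": 0}

```text
clock: 19.58
ee_pos: [0.5341, 0.1966, 0.2418]
ee_rot: [-0.002, 0.931, 0.365, 0.001]
ft_force: [0.6, 0.2, -2.6]
opening: 0.15
```

```bash
python3 - <<'E'
from h import *
to(.5335,.197,.2418,-13.9); print(telemetry.get_obs()["wrist_torque"].round(2),telemetry.get_obs()["q"].round(2))
im,d,c=grab("top"); needle_top(im,c)
E
```

```text
t 19.58 p [0.5341 0.1966 0.2418] yaw 42.79 tilt z [ 8.0e-04  5.1e-03 -1.0e+00] q7 -1.4 F [ 0.59  0.2  -2.6 ] open 0.15
shift cm [-0.02 -0.07 -0.  ] rotvec [-0.005 -0.002  0.989]
[-0.15 -0.09 -0.09] [-0.38  0.85 -0.09  1.86  0.15  0.43 -1.4 ]
needle top ang -0.904 min 185.0 med 245.0
```

Request:
step_arm:
  motion:
    - {"x": 0,"y": 0,"z": 0,"wx": 0,"wy": 0,"wz": 0.08}
    - {"x": 0,"y": -0.03,"z": 0,"wx": -0.003,"wy": 0,"wz": 0.12}
    - {"x": 0,"y": 0,"z": 0,"wx": 0,"wy": 0,"wz": 0.12}
    - {"x": 0,"y": 0,"z": 0,"wx": 0,"wy": 0,"wz": 0.12}
    - {"x": 0,"y": 0,"z": 0,"wx": 0,"wy": 0,"wz": 0.08}
    - {"x": 0,"y": 0,"z": 0,"wx": 0,"wy": 0,"wz": 0}
    - {"x": 0,"y": 0,"z": 0,"wx": 0,"wy": 0,"wz": 0}

```text
clock: 20.22
ee_pos: [0.5341, 0.1965, 0.2418]
ee_rot: [-0.002, 0.994, 0.112, 0.001]
ft_force: [0.2, 0.4, -2.6]
opening: 0.156
```

```bash
python3 - <<'E'
from h import *
to(.5335,.197,.2418,-13.9); print(telemetry.get_obs()["wrist_torque"].round(2),telemetry.get_obs()["q"].round(2))
im,d,c=grab("top"); needle_top(im,c)
E
```

```text
t 20.22 p [0.5341 0.1965 0.2418] yaw 12.87 tilt z [ 0.0017  0.005  -1.    ] q7 -1.71 F [ 0.23  0.41 -2.58] open 0.156
shift cm [-0.05 -0.07 -0.  ] rotvec [-0.005 -0.002  0.467]
[-0.14 -0.15 -0.09] [-0.45  0.86  0.03  1.86 -0.07  0.42 -1.71]
needle top ang -0.754 min 189.0 med 245.0
```

Request:
step_arm:
  motion:
    - {"x": 0,"y": 0,"z": 0,"wx": 0,"wy": 0,"wz": 0.08}
    - {"x": 0,"y": -0.03,"z": 0,"wx": -0.003,"wy": 0,"wz": 0.12}
    - {"x": 0,"y": 0,"z": 0,"wx": 0,"wy": 0,"wz": 0.12}
    - {"x": 0,"y": 0,"z": 0,"wx": 0,"wy": 0,"wz": 0.12}
    - {"x": 0,"y": 0,"z": 0,"wx": 0,"wy": 0,"wz": 0.12}
    - {"x": 0,"y": 0,"z": 0,"wx": 0,"wy": 0,"wz": 0.12}
    - {"x": 0,"y": 0,"z": 0,"wx": 0,"wy": 0,"wz": 0.12}
    - {"x": 0,"y": 0,"z": 0,"wx": 0,"wy": 0,"wz": 0.06}
    - {"x": 0,"y": 0,"z": 0,"wx": 0,"wy": 0,"wz": 0}
    - {"x": 0,"y": 0,"z": 0,"wx": 0,"wy": 0,"wz": 0}

```text
clock: 21.1
ee_pos: [0.5342, 0.1961, 0.2418]
ee_rot: [-0.002, 0.949, -0.315, -0.0]
ft_force: [0.9, -0.4, -2.6]
opening: 0.149
```

```bash
python3 - <<'E'
from h import *
to(.5335,.197,.2418,-13.9); print(telemetry.get_obs()["wrist_torque"].round(2),telemetry.get_obs()["q"].round(2))
im,d,c=grab("top"); needle_top(im,c)
E
```

```text
t 21.1 p [0.5342 0.1961 0.2418] yaw -36.74 tilt z [ 7.e-04  5.e-03 -1.e+00] q7 -2.24 F [ 0.91 -0.37 -2.57] open 0.149
shift cm [-0.11 -0.03 -0.  ] rotvec [-0.005  0.002 -0.399]
[-0.3  -0.19 -0.13] [-0.56  0.87  0.23  1.87 -0.42  0.44 -2.24]
needle top ang -0.299 min 188.0 med 245.0
```

Request:
step_arm:
  motion:
    - {"x": 0,"y": 0,"z": 0,"wx": 0,"wy": 0,"wz": 0.08}
    - {"x": 0,"y": 0,"z": 0,"wx": 0,"wy": 0,"wz": 0.08}
    - {"x": 0,"y": 0,"z": 0,"wx": 0,"wy": 0,"wz": 0.06}
    - {"x": 0,"y": 0,"z": 0,"wx": 0,"wy": 0,"wz": 0}
    - {"x": 0,"y": 0,"z": 0,"wx": 0,"wy": 0,"wz": 0}
    - {"x": 0,"y": 0,"z": 0,"wx": 0,"wy": 0,"wz": 0}

```text
clock: 21.65
ee_pos: [0.5343, 0.1957, 0.2418]
ee_rot: [-0.003, 0.91, -0.414, -0.001]
ft_force: [0.5, -0.3, -1.8]
opening: 0.148
```

```bash
python3 - <<'E'
from h import *
to(.5335,.197,.2418,-13.9); print(telemetry.get_obs()["wrist_torque"].round(2))
im,d,c=grab("top"); needle_top(im,c)
cv2.imwrite("pics/t6.png",cv2.resize(im[160:245,270:370],(800,600),interpolation=cv2.INTER_CUBIC)[...,::-1])
E
```

```text
t 21.65 p [0.5343 0.1957 0.2418] yaw -48.89 tilt z [-1.0e-04  6.7e-03 -1.0e+00] q7 -2.37 F [ 0.54 -0.3  -1.81] open 0.148
shift cm [-0.15 -0.02 -0.  ] rotvec [-0.006  0.004 -0.611]
[-0.32 -0.19 -0.1 ]
needle top ang -0.191 min 194.0 med 245.0
```

View pics/t6.png

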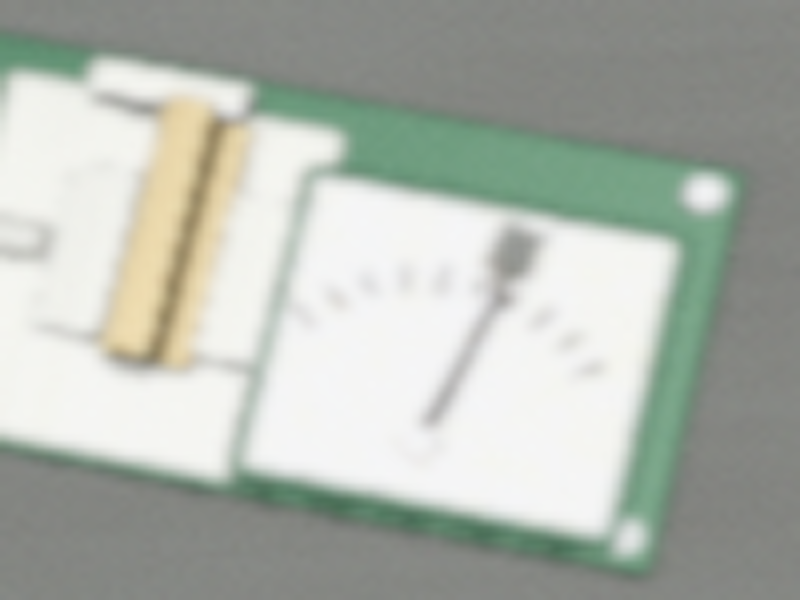

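The needle tip (505,295) points at the mark's inner point, and the rail is clamped at the stop. Release and rise.

Request:
step_arm:
  motion:
    - {"x": 0,"y": 0,"z": 0,"wx": 0,"wy": 0,"wz": 0}
    - {"x": 0,"y": 0,"z": 0,"wx": 0,"wy": 0,"wz": 0}
    - {"x": 0,"y": 0,"z": 0,"wx": 0,"wy": 0,"wz": 0}
    - {"x": 0,"y": 0,"z": 0,"wx": 0,"wy": 0,"wz": 0}
    - {"x": 0,"y": 0,"z": 0,"wx": 0,"wy": 0,"wz": 0}
  gripper: 0.5

```text
clock: 22.12
ee_pos: [0.5339, 0.1967, 0.2423]
ee_rot: [-0.004, 0.911, -0.412, -0.003]
ft_force: [-0.2, -0.6, 0.1]
opening: 0.498
```

Request:
step_arm:
  motion:
    - {"x": 0,"y": 0,"z": -1,"wx": 0,"wy": 0,"wz": 0}
    - {"x": 0,"y": 0,"z": -2,"wx": 0,"wy": 0,"wz": 0}
    - {"x": 0,"y": 0,"z": -2.5,"wx": 0,"wy": 0,"wz": 0}
    - {"x": 0,"y": 0,"z": -2.5,"wx": 0,"wy": 0,"wz": 0}
    - {"x": 0,"y": 0,"z": -1,"wx": 0,"wy": 0,"wz": 0}
    - {"x": 0,"y": 0,"z": 0,"wx": 0,"wy": 0,"wz": 0}
    - {"x": 0,"y": 0,"z": 0,"wx": 0,"wy": 0,"wz": 0}

```text
clock: 22.7
ee_pos: [0.5337, 0.1957, 0.3393]
ee_rot: [-0.004, 0.911, -0.411, -0.003]
ft_force: [-0.6, 0.2, -0.0]
opening: 0.502
```

```bash
python3 - <<'E'
from h import *
to(.5335,.197,.2418,-13.9)
im,d,c=grab("top"); needle_top(im,c)
im,d,c=grab("wrist"); gauge(im,d,c); cv2.imwrite("pics/w7.png",im[...,::-1])
P=cloud(d,c);Z=P[...,2];F=(P[...,:2]-O)@MF*1000
q=F[(d>0)&(Z>.068)&(Z<.082)&(abs(F[...,0]-10)<70)&(abs(F[...,1]+5)<25)]
if len(q)>30: print("rail",len(q),cv2.minAreaRect(q.astype(np.float32)),q.min(0),q.max(0))
E
```

```text
t 22.7 p [0.5337 0.1957 0.3393] yaw -48.6 tilt z [-0.0024  0.0103 -0.9999] q7 -2.43 F [-0.65  0.23 -0.  ] open 0.502
shift cm [-0.02 -0.02  9.75] rotvec [-0.008  0.008 -0.606]
needle top ang -0.191 min 194.0 med 245.0
needle n 183 ang -0.235
mark n 429 rect [ 67.5 -10.1] [19.2 18.9] ang -0.148 rho 68.3 z 0.05 median ang -0.162
rail 2457 ((9.25667953491211, -12.432466506958008), (15.14641284942627, 89.88941955566406), 89.99628448486328) [-35.68816314 -20.00802599] [54.20118567 -4.85809191]
```

View pics/w7.png

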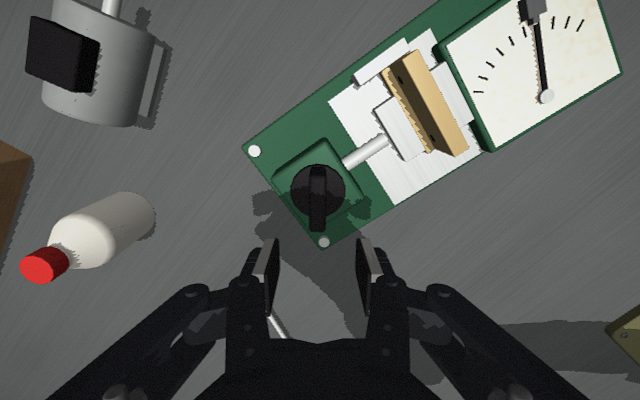

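The needle looks to be at the mark, but this oblique view reads −0.235 against −0.191 from the top camera. I'll take one closer, squarer look before handing in.

Request:
step_arm:
  motion:
    - {"x": 0,"y": 0,"z": 0,"wx": 0,"wy": 0,"wz": -0.12}
    - {"x": 0,"y": 0,"z": 0,"wx": 0,"wy": 0,"wz": -0.12}
    - {"x": 0,"y": 0,"z": 0,"wx": 0,"wy": 0,"wz": -0.12}
    - {"x": 0,"y": 0,"z": 0,"wx": 0,"wy": 0,"wz": -0.12}
    - {"x": 0,"y": 0,"z": 0,"wx": 0,"wy": 0,"wz": -0.11}
    - {"x": -0.5,"y": 2,"z": 0,"wx": 0,"wy": 0,"wz": 0}
    - {"x": -0.8,"y": 3.5,"z": 0,"wx": 0,"wy": 0,"wz": 0}
    - {"x": -0.8,"y": 3.5,"z": 0,"wx": 0,"wy": 0,"wz": 0}
    - {"x": -0.8,"y": 3.5,"z": 0,"wx": 0,"wy": 0,"wz": 0}
    - {"x": -0.8,"y": 3.5,"z": 0,"wx": 0,"wy": 0,"wz": 0}

```text
clock: 23.63
ee_pos: [0.4585, 0.0528, 0.3268]
ee_rot: [-0.005, 0.994, -0.105, -0.009]
ft_force: [0.8, -0.3, -0.9]
opening: 0.504
```

Request:
step_arm:
  motion:
    - {"x": -0.3,"y": 2,"z": 0,"wx": 0,"wy": 0,"wz": 0}
    - {"x": 0,"y": 0,"z": 0,"wx": 0,"wy": 0,"wz": 0}
    - {"x": 0,"y": 0,"z": 0,"wx": 0,"wy": 0,"wz": 0}
    - {"x": 0,"y": 0,"z": 0,"wx": 0,"wy": 0,"wz": 0}

```text
clock: 23.97
ee_pos: [0.4456, 0.0253, 0.324]
ee_rot: [-0.002, 0.994, -0.112, -0.016]
ft_force: [0.1, -1.2, -0.3]
opening: 0.502
```

```bash
python3 - <<'E'
from h import *
to(.5,.0,.33,-13.9)
im,d,c=grab("wrist"); gauge(im,d,c)
# rectified dial, 5 px/mm, at needle height, fixture x up, y left, pivot at (400,520)
f=200/np.tan(np.radians(c["fovy"])/2); E=np.array(c["extrinsics"])
V,U=np.mgrid[:600,:800]; Fx=-45+(520-V)/6; Fy=-105+(400-U)/6
W=np.concatenate([np.stack([Fx,Fy],-1)/1000@MF.T+O,np.full((600,800,1),.0435)],-1); C=(W-E[:3,3])@E[:3,:3]
u=c["cx"]+f*C[...,0]/-C[...,2]; v=c["cy"]-f*C[...,1]/-C[...,2]
o=cv2.remap(im,u.astype(np.float32),v.astype(np.float32),cv2.INTER_CUBIC)
cv2.imwrite("pics/g8.png",o[...,::-1])
P=cloud(d,c);Z=P[...,2];F=(P[...,:2]-O)@MF*1000
q=F[(d>0)&(Z>.072)&(Z<.082)&(abs(F[...,0]-10)<70)&(abs(F[...,1]+5)<25)]
if len(q)>30: print("rail",len(q),cv2.minAreaRect(q.astype(np.float32)))
E
```

```text
t 23.97 p [0.4456 0.0253 0.324 ] yaw -12.85 tilt z [-0.0304  0.0074 -0.9995] q7 -1.73 F [ 0.08 -1.24 -0.27] open 0.502
shift cm [ 5.85  1.26 -0.78] rotvec [-0.     0.031  0.018]
needle n 108 ang -0.214
mark n 384 rect [ 67.  -12.9] [13.4 26.1] ang -0.19 rho 68.2 z 0.05 median ang -0.19
rail 2455 ((9.22103500366211, -12.738327026367188), (90.09004974365234, 14.586982727050781), 0.11681284755468369)
```

View pics/g8.png

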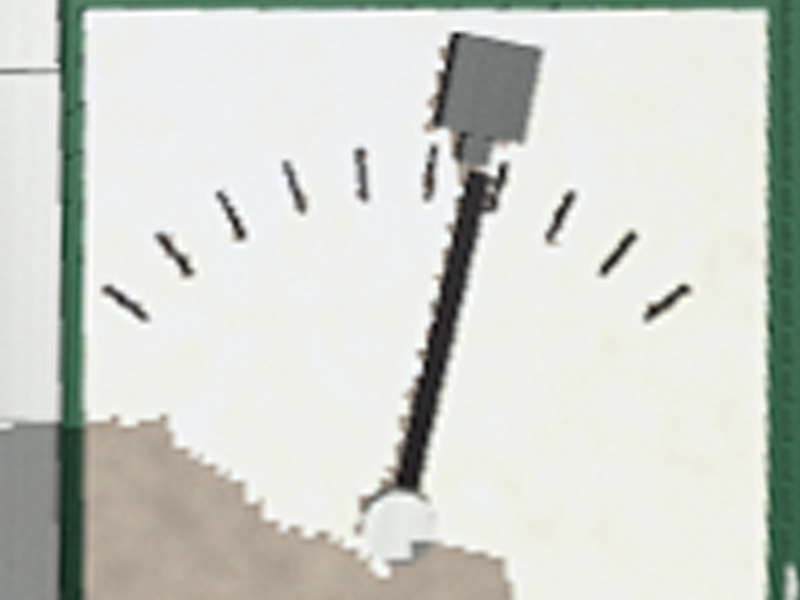

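In the rectified dial (6 px/mm), the needle tip is at (480,172) and the mark's point at (473,168), about 1.3 mm apart. The rail is at x 9.2, y −12.7 mm and square. Handing in.

```bash
python3 -c "
from h import *
o=telemetry.get_obs(); print(o['joint_velocities'].round(3),o['ft_force'].round(2)); print(ticket.sign_off())"
```

```text
[-0.018 -0.001 -0.006 -0.014  0.003  0.001  0.001] [ 0.5  -0.49 -0.45]
the job is handed in; nothing more can be done
None
```

The rail is clamped at the end stop with the gauge needle on the set mark. I handed the job in at about 24 s of the 72 s allowed; no verdict was reported.

**What I did:**
- I picked the smaller tan rail, stood it in the nest and slid it slowly to the stop.
- I pressed it there with about 8–10 N, as read at the wrist, for over half a second.
- I turned the knob about 3.7 rad clockwise in one grip, then let go and rose clear.

**Last checks:**
- **Rail:** it stands square at fixture x 9.2 mm (nominal 10), y −12.7 mm.
- **Needle:** in the rectified close-up its tip is about 1.3 mm from the mark's point.
- **Robot:** it is clear of everything, with the arm practically still and wrist force near zero.

**Disagreements and gaps:**
- The needle angle read −0.191 rad from the top camera, −0.214 from the close view and −0.235 from an oblique wrist view. The mark is at about −0.19. Even the worst reading stays within the 6 mm tolerance.
- The force on the stop was inferred from the wrist force, part of which went into floor friction. I estimate at least 6–7 N reached the stop for most of the press.
- I did not re-measure the bystander objects at the end. No move came near any of them.

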